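# Hang the washed treat scoop back on the scoop rail

### The arm

A 6-joint arm with a two-finger parallel gripper is mounted at the origin on the work surface. World frame = base frame: x ahead of the robot, y to its left, z up, the work surface at z = 0. Lengths are in m, angles in rad, forces in N, time in s.
With the tool pointing down it reaches from about 0.25 to 0.725 m from the base axis. Payload 4 kg.
Tool frame: the origin (TCP) lies on the centre line of the jaws, within the pads' length; the fingertips stand 17 mm ahead of it and the grasp point (between the pads) lies 2 mm behind it; x points along the fingers, z is the direction in which the jaws open and shut, and the axes are right-handed (so a half turn about x gives the same grasp; the last joint's range is limited). The gripper opens to 85 mm and grips with 20 to 120 N. Pads are 22 mm wide; open, the fingers measure 114 mm over their backs; the gripper's body (76 mm by 85 mm) begins 54 mm behind the grasp point. The pads swing forward as they close: fully open they stand 13 mm farther back than shut.
Start: joints at [1.345, 0.241, 0.005, 1.335, 0, 1.571], TCP at [0.112, 0.487, 0.21] pointing down, gripper open.
Joint ranges: [-2.72, 2.72], [-1.05, 1.87], [-1.09, 1.28], [-1.99, 2.15], [-1.42, 1.44], [-3.14, 3.14]. Speed limits (rad/s): [2.79, 2.79, 3.14, 3.14, 3.14, 3.14].

### API

Orientations are given as a unit quaternion [x, y, z, w].
In Python, from station import arm gives the robot as it stands.
- The arm moves only by the tool servo_tool, never from a script. Its argument "plan" is text: rows parted by semicolons, each of 5 numbers parted by spaces: the shift along the world's x, y, z in mm, then the turn about the world's z in rad, then the closure, from 0 (fully open) to 1 (shut). A call has 1 to 10 rows; each row is the pose to reach, as a shift and turn from the pose commanded when the call began; what a row does not reach only later rows make up. A row lasts 1/8 s, in which the tool goes at most 62.5 mm and 10.7 degrees, less where a joint would pass 70% of its speed; a pose out of reach is approached as far as the arm can. A call with a gripper value outside its range is refused whole. The fingers move at their own pace and stop on an object; "force" is the grip in N (left out, the last holds). Time passes only in rows, so rows that repeat a pose let the fingers close. It gives the time, the measured TCP pose, the force and the opening at its end, in the units of the state.
- arm.read_state(): the state, without advancing time (a new reading comes with each control period).
- arm.capture(name): name is "scene" or "side" or "wrist"; returns a dict with "image" (420x560x3 uint8, red, green, blue), "intrinsics" (3x3 intrinsics, pixels), "R" (3x3) and "t" (3): a world point X has camera coordinates R X + t. Camera axes: x right, y down, z forward; pixel columns grow to the right and rows downward; lengths in m; the calibration is good to about 2 mm. A picture is of the moment at which its call begins. There is no depth.
- arm.close_job(): hands the job in, once; it reports no verdict.
The state is a dict: "clock": time; "joint_positions": joint angles; "joint_vel": joint speeds; "effort": joint torques, N m; "tool_pos": TCP position; "ee_rot": TCP orientation; "wrist_force": force on the tool from outside, world axes, zero at the start; "torque": the same for the moment, N m; "opening": finger opening in m.
Only numpy, scipy, OpenCV 4.12 (cv2) and the standard library are available. Lean on these libraries where they do the work, as an engineer would, in place of code of your own. Each camera call takes 0.05 s, during which the arm holds its last target.

### The job

The washed treat scoop standing head up in the drying caddy belongs on the scoop rail. Lift it out, lay it down flat on the counter and let go so that you can take it again by its handle, then hang it by its hook in the empty place between the two scoops on the rail. Do not knock the hanging scoops, the slice or anything else about; leave the scoop hanging freely and still, touching neither neighbour.

Things in the scene. Friction and masses are not known exactly. Their poses are not given: they have to be found in the camera images.
- scoop_head (a point): Scoop to be hung: steel, 186 mm long, 160 g; a trough (head) 54 wide, 38 deep, 85 long, then a strip handle ending in a hook. Point: mid-trough, half-way between its flat side walls, 40 mm from the back wall, 26 mm above the floor's underside, 12 mm from the open face. Axes: z along it from hook to head, y across it, x from open face to floor (so the floor is 26 mm off along +x).
- scoop_back (a point): Same scoop and axes: where the handle meets the middle of the trough's back wall. At the start the scoop stands in either one of the caddy's two wells, z up, this wall resting on the rim, the handle hanging down in the well, the open face (-x) turned roughly to the robot's right. It lies steady on the floor of its trough (x down); the handle is then level, 30 mm above the counter.
- scoop_handle (a point): Same scoop and axes: mid-handle, 42 mm from the trough's back wall towards the hook (82 mm from scoop_head along -z, 4 mm along -x). The strip is 22 mm wide across y, 3 mm thick, straight and free for 98 mm from the back wall to the hook.
- scoop_hook (a point): Same scoop and axes: the hook's seat, inside its bend, which rests on the bar's top when hung; 55 mm from scoop_handle along -z, 12 mm along +x. The hook is on the handle's +x side, 21 mm wide inside; its free tip reaches back 29 mm from the seat towards the head and 26 mm off the handle. Hung (either way round), z points down, plumb within a few degrees, the head's end 182 mm below the bar's top.
- rail_mid (a point): Middle of the scoop rail: a level round steel bar 12 mm thick and 400 mm long, its axis along this point's y, 200 mm above the counter, on two posts at its ends. z is up. It runs slantwise on the robot's left; +y is its end nearer the robot, -x its open side, towards the middle of the counter. Below it lies a drip tray 105 x 430 mm, rim 32 mm high. Fixed; its place and yaw differ each time.
- scoop_near_hook (a point): Hook seat, on top of the bar, of a scoop of the same shape hanging on the side of the empty place nearer the robot. Its axes are those of the rail: z up, y along the bar. Its trough, 54 mm wide across y, hangs 97 to 182 mm below this point, from 20 mm on its -x side to 18 mm on its +x side; its hook goes over the bar from the -x side. It swings and slides if pushed.
- scoop_far_hook (a point): The same for the scoop on the far side of the empty place, 140 to 155 mm from the near one, hook to hook. Half-way between the two is the empty place.
- slice_hook (a point): Hook seat of a slotted slice, 32 mm wide, that hangs on the rail farther off, 80 to 90 mm beyond scoop_far. Leave it alone.
- caddy_top (a point): Drying caddy, fixed: two square steel wells side by side along this point's y, 90 mm apart centre to centre, each 44 mm square inside and 50 mm outside. This point is half-way between the two wells at the height of their rims, 120 mm above the counter; the wells are 110 mm deep.
- brush_head (a point): Dish brush standing head up in the other well; round head 36 mm across and 34 mm high, this point 52 mm above the rim. Leave it alone.
- jar_mid (a point): Lidded jar, 80 mm across and 110 mm high; centre. Leave it alone.
- bowl_mid (a point): Steel bowl, 140 mm across and 45 mm high; centre. Leave it alone.
- spray_mid (a point): White bottle, 64 mm across and 170 mm high; centre. Leave it alone.
Not all that is in view belongs to the job. What is shaped like the part that bears scoop_near_hook but yellow is not meant.

How it is judged:
By the outcome, as a careful person would: the job done as asked, in the order asked, and still so for the second after the job is handed in, with the robot touching nothing.
It also fails if it takes over 72 s, if anything falls off the work surface, if the arm or the gripper's body presses on something with over 40 N, if the wrist force passes 120 N, or if a joint passes its speed limit or range.

## Working session

There is one attempt and no reset: what is moved stays moved. The work goes in short steps, Python scripts to look and compute and a tool call to move; the robot and the scene stay as the last step left them, time stands still between calls to the robot, and variables do not carry over. Pictures are saved under pics/ and viewed, and the job is handed in when it is done.

Besides the shell and the picture viewer there is one more tool, called after "Emit:" as name(argument=value, ...) on one line, values as JSON. servo_tool: Moves the arm, as the interface text tells. Its arguments: {"type":"object","properties":{"plan":{"type":"string"},"force":{"type":"number"}},"required":["plan"]}

```bash
ls; mkdir -p pics
python3 - <<'E'
from station import arm
import cv2,numpy as np
s=arm.read_state()
for k in s: print(k,np.round(s[k],4))
for n in ["scene","side","wrist"]:
    c=arm.capture(n); cv2.imwrite(f"pics/{n}0.png",c["image"][:,:,::-1])
    np.savez(f"pics/{n}0.npz",**c)
    print(n,np.round(c["intrinsics"],1).tolist(),"cam pos",np.round(-c["R"].T@c["t"],3),np.round(c["R"],3).tolist())
E
```

```text
pics
clock 0.0
joint_positions [1.345  0.2414 0.0038 1.3352 0.     1.5708]
joint_vel [-0.0007 -0.0003  0.0017 -0.0003  0.0004  0.0003]
effort [ 1.00000e-04 -3.72312e+01  2.52412e+01  1.68000e-02  0.00000e+00
  0.00000e+00]
tool_pos [0.1118 0.4867 0.2092]
ee_rot [-0.4409  0.5537  0.44    0.5526]
wrist_force [ 0.4944 -0.0419 -0.5303]
torque [0.0198 0.0034 0.0067]
opening 0.0855
scene [[417.6, 0.0, 276.4], [0.0, 417.6, 208.4], [0.0, 0.0, 1.0]] cam pos [1.241 0.675 0.859] [[-0.644, 0.765, -0.011], [0.457, 0.373, -0.808], [-0.614, -0.525, -0.59]]
side [[410.7, 0.0, 274.8], [0.0, 410.7, 206.2], [0.0, 0.0, 1.0]] cam pos [ 0.067 -0.677  0.696] [[0.876, -0.481, 0.02], [-0.256, -0.5, -0.827], [0.408, 0.72, -0.561]]
wrist [[334.4, 0.0, 278.9], [0.0, 334.4, 208.2], [0.0, 0.0, 1.0]] cam pos [0.033 0.504 0.373] [[0.223, 0.975, -0.002], [0.925, -0.211, 0.315], [0.306, -0.072, -0.949]]
```

View pics/scene0.png

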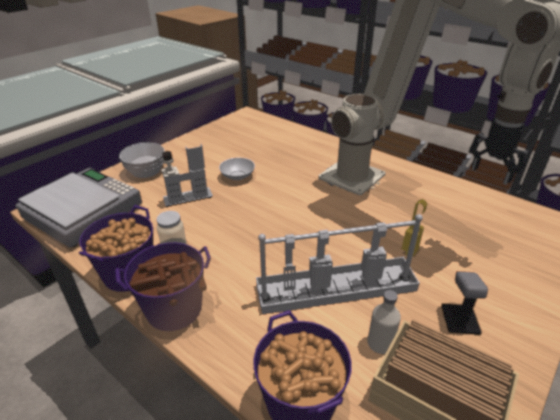

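View pics/side0.png

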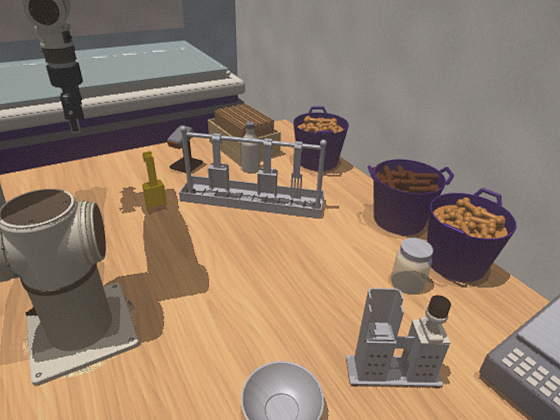

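View pics/wrist0.png

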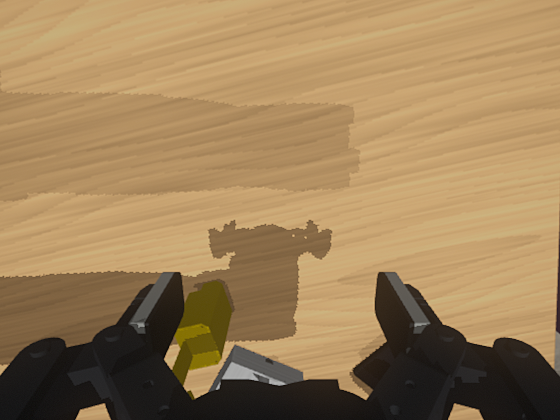

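Run:
```python
import cv2
a=cv2.imread("pics/scene0.png");b=cv2.imread("pics/side0.png")
cv2.imwrite("pics/a1.png",cv2.resize(a[190:320,240:440],None,fx=4,fy=4,interpolation=cv2.INTER_CUBIC))
cv2.imwrite("pics/a2.png",cv2.resize(b[115:220,140:340],None,fx=4,fy=4,interpolation=cv2.INTER_CUBIC))
cv2.imwrite("pics/a3.png",cv2.resize(a[135:215,140:260],None,fx=5,fy=5,interpolation=cv2.INTER_CUBIC))
cv2.imwrite("pics/a4.png",cv2.resize(b[280:395,335:460],None,fx=5,fy=5,interpolation=cv2.INTER_CUBIC))
```

```text
(no output)
```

View pics/a1.png

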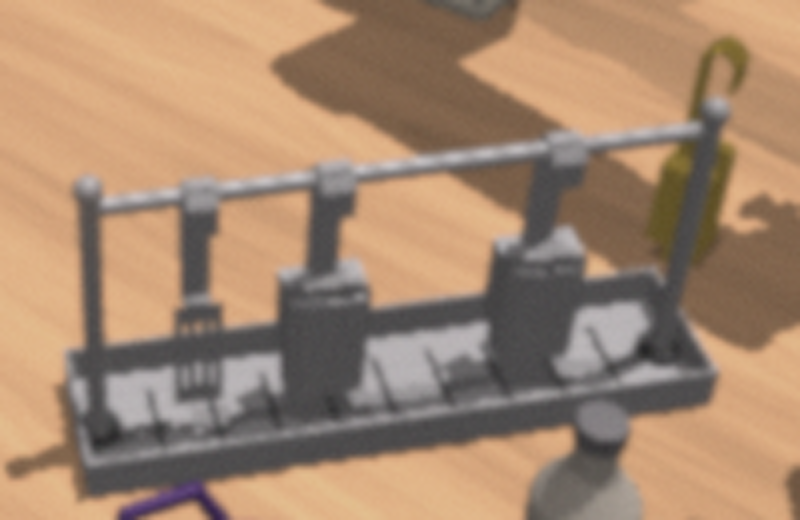

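View pics/a2.png

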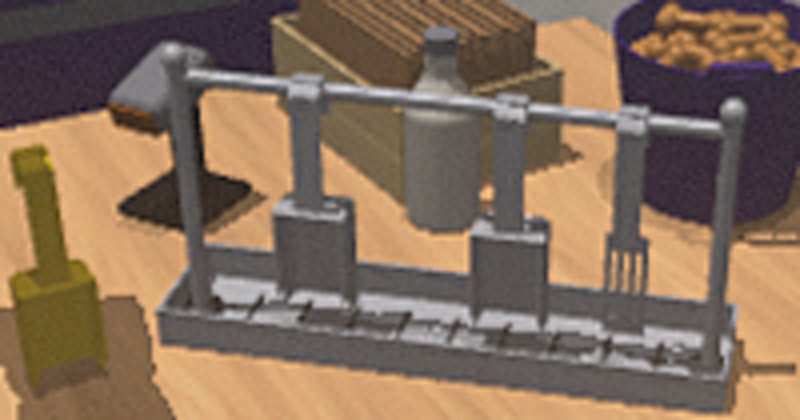

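View pics/a3.png

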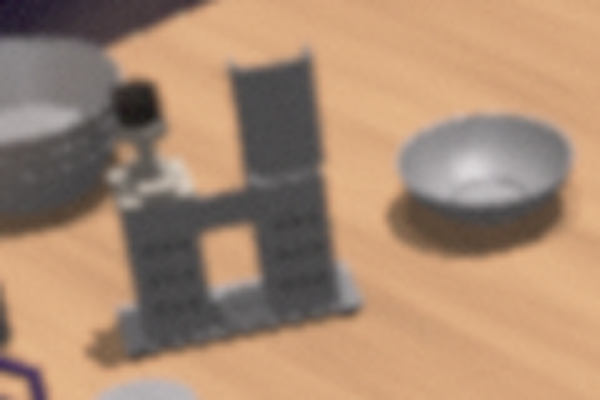

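View pics/a4.png

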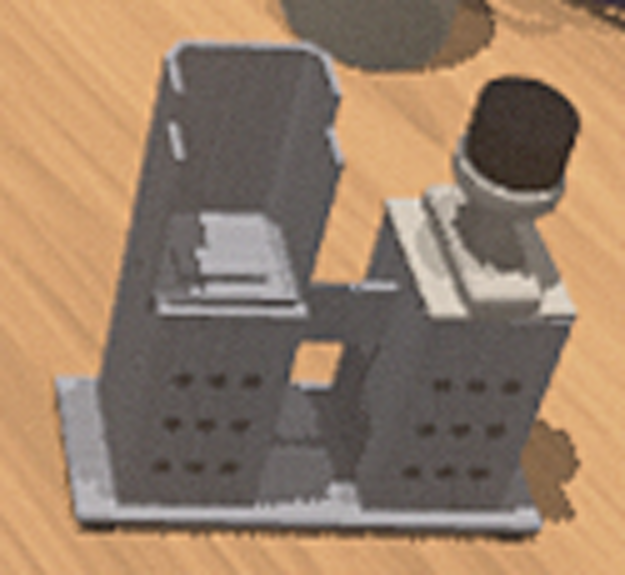

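```bash
cat > h.py <<'E'
import numpy as np,cv2
def load(f): return dict(np.load(f))
def ray(c,uv):
    K,R,t=c["intrinsics"],c["R"],c["t"]
    d=R.T@np.linalg.inv(K)@np.array([uv[0],uv[1],1.]); return -R.T@t,d/np.linalg.norm(d)
def plane(c,uv,z):
    o,d=ray(c,uv); return o+d*(z-o[2])/d[2]
def tri(c1,u1,c2,u2):
    o1,d1=ray(c1,u1);o2,d2=ray(c2,u2)
    s=np.linalg.lstsq(np.c_[d1,-d2],o2-o1,rcond=None)[0]
    p,q=o1+s[0]*d1,o2+s[1]*d2; return (p+q)/2,np.linalg.norm(p-q)
def proj(c,X):
    p=c["intrinsics"]@(c["R"]@np.asarray(X)+c["t"]); return p[:2]/p[2]
def crop(u,v,s,ox,oy): return ((u+.5)/s-.5+ox,(v+.5)/s-.5+oy)
E
python3 - <<'E'
from h import *
np.set_printoptions(precision=4,suppress=True)
S=load("pics/scene0.npz");D=load("pics/side0.npz")
A=lambda u,v:crop(u,v,4,240,190)
B=lambda u,v:crop(u,v,4,140,115)
for n,a,b,z in [("nearpost",(715,108),(173,57),.2),("farpost",(88,187),(733,110),.2),("barN",(690,131),(200,77),.2),("barF",(110,206),(715,127),.2),("near",(568,138),(307,80),.209),("far",(335,169),(512,99),.209),("slice",(200,186),(632,111),.209)]:
    print(n,tri(S,A(*a),D,B(*b)),plane(S,A(*a),z)[:2],plane(D,B(*b),z)[:2])
C=lambda u,v:crop(u,v,5,140,135)
E=lambda u,v:crop(u,v,5,335,280)
print("scoop floor top (scene)",[plane(S,C(*p),.205)[:2] for p in [(233,68),(308,52)]])
print("scoop floor bottom z.12",[plane(S,C(*p),.12)[:2] for p in [(246,185),(323,168)]])
print("side: top far corners",[plane(D,E(*p),.205)[:2] for p in [(175,45),(330,52)]])
print("side: backwall open edge z.12",[plane(D,E(*p),.12)[:2] for p in [(155,308),(305,312)]])
print("side: wall tip",[plane(D,E(*p),.205)[:2] for p in [(180,90),(340,160)]])
print("brush",tri(S,C(137,103),D,E(524,133)))
E
```

```text
nearpost (array([0.3721, 0.4034, 0.2153]), np.float64(0.000993860885965451)) [0.3507 0.397 ] [0.3819 0.4368]
farpost (array([0.6813, 0.1493, 0.2164]), np.float64(0.00020893770466125474)) [0.6671 0.1358] [0.7022 0.1776]
barN (array([0.3869, 0.3953, 0.2009]), np.float64(0.0032779385747453062)) [0.3834 0.3953] [0.3879 0.3944]
barF (array([0.6737, 0.1588, 0.2014]), np.float64(0.0010650167771103039)) [0.672 0.158] [0.6757 0.1606]
near (array([0.4487, 0.3424, 0.2072]), np.float64(0.0019903524855619313)) [0.4496 0.3436] [0.4475 0.3371]
far (array([0.5643, 0.2478, 0.2074]), np.float64(0.0009446157527885111)) [0.5665 0.2487] [0.5625 0.2452]
slice (array([0.6293, 0.194 , 0.2074]), np.float64(0.0010753902537097286)) [0.6314 0.1949] [0.6273 0.1917]
scoop floor top (scene) [array([ 0.4903, -0.3575]), array([ 0.4435, -0.3357])]
scoop floor bottom z.12 [array([ 0.4981, -0.3526]), array([ 0.4493, -0.3286])]
side: top far corners [array([ 0.447, -0.332]), array([ 0.4905, -0.3584])]
side: backwall open edge z.12 [array([ 0.427 , -0.3653]), array([ 0.471 , -0.3905])]
side: wall tip [array([ 0.4354, -0.3485]), array([ 0.4607, -0.3948])]
brush (array([ 0.5393, -0.4025,  0.1842]), np.float64(0.0008060738532150791))
```

Run:
```python
from h import *
from station import arm
from scipy.spatial.transform import Rotation as R
np.set_printoptions(precision=4,suppress=True)
s=arm.read_state(); print(R.from_quat(s["ee_rot"]).as_matrix())
S=load("pics/scene0.npz");D=load("pics/side0.npz")
print("bowl",plane(D,(283,393),.045),plane(S,(237,169),.045))
print("jar", tri(S,(169,218),D,(416,249)))
print("yellow bottom",plane(D,(154,208),0.0),plane(S,(412,252),0.)) 
print("yellow hook",tri(S,(421,203),D,(149,155)))
print("spray",tri(S,(390,300),D,(250,127)))
for p in [(.4,0,0),(.5,0,0),(.4,.1,0),(.42,-.12,0)]: print(p,proj(S,p),proj(D,p))
```

```text
[[-0.0004 -0.9746  0.2239]
 [-0.0016  0.2239  0.9746]
 [-1.      0.     -0.0016]]
bowl [ 0.2821 -0.342   0.045 ] [ 0.2943 -0.3287  0.045 ]
jar (array([ 0.6962, -0.2136,  0.1048]), np.float64(0.0017714237031239116))
yellow bottom [0.2494 0.3698 0.    ] [0.2588 0.3742 0.    ]
yellow hook (array([0.2586, 0.3653, 0.1766]), np.float64(0.003958747524050856))
spray (array([0.6111, 0.4599, 0.1539]), np.float64(0.001198255269927402))
(0.4, 0, 0) [286.7557 225.8006] [255.1981 267.6718]
(0.5, 0, 0) [266.8    241.1257] [290.08   255.3289]
(0.4, 0.1, 0) [311.2944 238.2412] [238.2881 244.6777]
(0.42, -0.12, 0) [255.7614 214.7759] [286.6114 296.9113]
```

Emit:
servo_tool(plan="0 0 60 0 0; 0 0 110 -0.15 0; 26 -54 120 -0.3 0; 52 -108 120 -0.45 0; 78 -160 120 -0.6 0; 104 -214 120 -0.75 0; 130 -268 120 -0.9 0; 156 -320 120 -1.05 0; 180 -370 120 -1.2 0; 190 -390 120 -1.35 0", force=60)

```text
clock: 1.4
tool_pos: [0.3024, 0.0949, 0.33]
ee_rot: [0.005, 0.707, -0.005, 0.707]
wrist_force: [0.8, 1.0, -1.0]
opening: 0.0856
```

Emit:
servo_tool(plan="18 -55 0 -0.06 0; 36 -110 0 -0.12 0; 54 -165 0 -0.18 0; 72 -220 0 -0.24 0; 90 -275 0 -0.3 0; 108 -325 0 -0.36 0; 126 -380 0 -0.42 0; 144 -432 0 -0.49 0; 154 -465 0 -0.493 0; 154 -465 0 -0.493 0")

```text
clock: 2.65
tool_pos: [0.4559, -0.3698, 0.3276]
ee_rot: [0.176, 0.686, -0.175, 0.684]
wrist_force: [1.0, -0.3, -0.1]
opening: 0.0852
```

Run:
```python
from h import *
from station import arm
np.set_printoptions(precision=4,suppress=True)
s=arm.read_state(); print(s["tool_pos"],s["joint_positions"])
c=arm.capture("wrist"); np.savez("pics/w1.npz",**c); cv2.imwrite("pics/w1.png",c["image"][:,:,::-1])
print(-c["R"].T@c["t"])
```

```text
[ 0.4559 -0.3698  0.3276] [-0.6814  0.4219  0.563   1.7152 -0.0002  1.3902]
[ 0.4955 -0.3     0.4917]
```

View pics/w1.png

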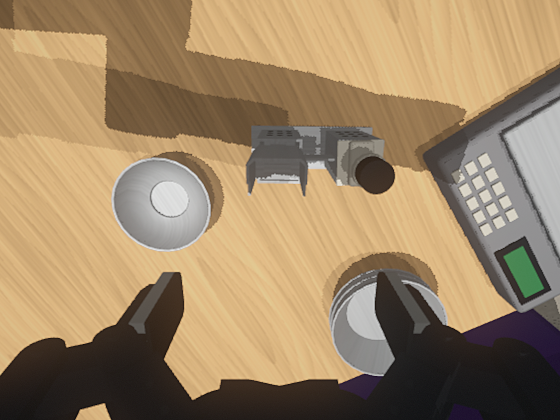

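Run:
```python
import cv2
b=cv2.imread("pics/w1.png")
cv2.imwrite("pics/w1c.png",cv2.resize(b[115:205,235:400],None,fx=4.8,fy=4.8,interpolation=cv2.INTER_CUBIC))
```

```text
(no output)
```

View pics/w1c.png

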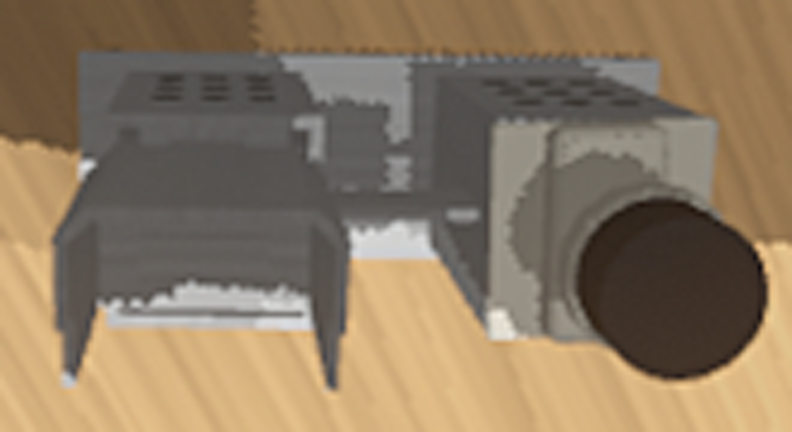

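Run:
```python
from h import *
np.set_printoptions(precision=4,suppress=True)
c=load("pics/w1.npz"); W=lambda u,v:crop(u,v,4.8,235,115)
j=np.array([np.cos(-.5035),np.sin(-.5035)]);x=np.array([-j[1],j[0]]);T=np.array([.4559,-.3698])
for p in [(56,240),(348,240),(85,210),(318,210),(70,383),(332,385),]:
    P=plane(c,W(*p),.205)[:2]; print(p,P,"rel jaw,x:",(P-T)@j,(P-T)@x)
P=plane(c,W(675,288),.189)[:2];print("brush",P,(P-T)@j,(P-T)@x)
```

```text
(56, 240) [ 0.4433 -0.3345] rel jaw,x: -0.028067044653489005 0.024785323423589835
(348, 240) [ 0.4895 -0.3598] rel jaw,x: 0.02461838205471023 0.024992344058603136
(85, 210) [ 0.4506 -0.3324] rel jaw,x: -0.022713407652360747 0.0302419722749323
(318, 210) [ 0.4873 -0.3524] rel jaw,x: 0.019078402291095028 0.03040361854152198
(70, 383) [ 0.432  -0.3589] rel jaw,x: -0.026202717379420735 -0.0020319917475069994
(332, 385) [ 0.4745 -0.3826] rel jaw,x: 0.022458451855396556 -0.0022120732000657454
brush [ 0.5401 -0.4015] 0.08902562474189368 0.012841897437778665
```

Emit:
servo_tool(plan="0 4 -30 0 0; 0 4 -65 0 0; 0 4 -100 0 0; 0 4 -125 0 0; 0 4 -150 0 0; 0 4 -165 0 0; 0 4 -170 0 0; 0 4 -170 0 0; 0 4 -170 0 0")

```text
clock: 3.82
tool_pos: [0.4565, -0.3641, 0.1613]
ee_rot: [0.174, 0.685, -0.175, 0.686]
wrist_force: [-0.4, 0.6, 0.3]
opening: 0.0855
```

Run:
```python
from h import *
from station import arm
for n in ["wrist","side"]:
    c=arm.capture(n); np.savez(f"pics/{n}2.npz",**c); cv2.imwrite(f"pics/{n}2.png",c["image"][:,:,::-1])
b=cv2.imread("pics/side2.png")
a=cv2.imread("pics/wrist2.png")
cv2.imwrite("pics/c2.png",np.vstack([cv2.resize(b[190:395,310:480],(498,600),interpolation=cv2.INTER_CUBIC)]))
```

```text
(no output)
```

View pics/c2.png

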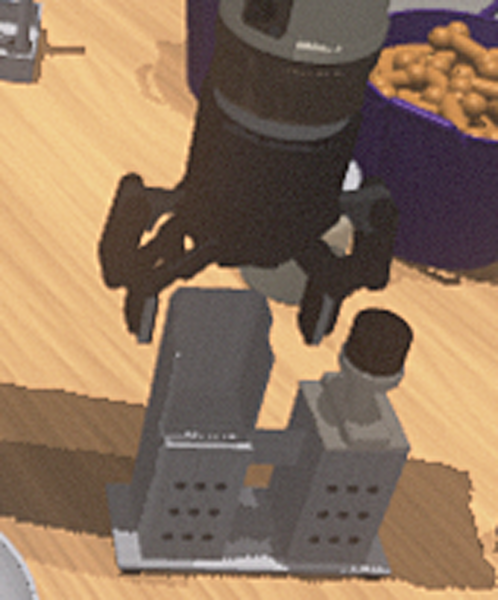

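View pics/wrist2.png

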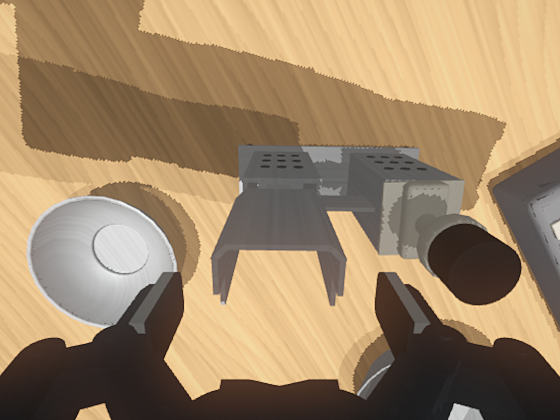

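Run:
```python
from h import *
np.set_printoptions(precision=4,suppress=True)
c=load("pics/wrist2.npz"); print(-c["R"].T@c["t"],c["R"])
j=np.array([np.cos(-.5035),np.sin(-.5035)]);x=np.array([-j[1],j[0]]);T=np.array([.4565,-.3641])
for p in [(214,257),(345,257),(225,247),(337,247),(222,303),(333,304)]:
    P=plane(c,p,.205)[:2]; print(p,P,"rel jaw,x:",(P-T)@j,(P-T)@x)
w0=load("pics/w1.npz")
for n,a,b in [("L",(222,303),crop(70,383,4.8,235,115)),("R",(333,304),crop(332,385,4.8,235,115)),("FL",(225,247),crop(85,210,4.8,235,115)),("FR",(337,247),crop(318,210,4.8,235,115))]:
    P,e=tri(c,a,w0,b); print(n,P,e,(P[:2]-T)@j,(P[:2]-T)@x)
d=load("pics/side2.npz")
# project tool points in side
for z in (.144,.161):
  for s in (-.043,.043): print(proj(d,[*(T+s*j),z]),proj(c,[*(T+s*j),z]))
```

```text
[ 0.4952 -0.2937  0.3253] [[ 0.8788 -0.4771  0.0021]
 [-0.4533 -0.8336  0.3156]
 [-0.1488 -0.2783 -0.9489]]
(214, 257) [ 0.4439 -0.3346] rel jaw,x: -0.025308916403806492 0.019738830907419014
(345, 257) [ 0.4897 -0.3596] rel jaw,x: 0.026901988240520296 0.02000409151338513
(225, 247) [ 0.45  -0.333] rel jaw,x: -0.020732953556393298 0.024129471068724425
(337, 247) [ 0.4888 -0.3541] rel jaw,x: 0.02344448040490669 0.02435726439503523
(222, 303) [ 0.4355 -0.3543] rel jaw,x: -0.023137939895591948 -0.0015745983272977635
(333, 304) [ 0.4761 -0.377 ] rel jaw,x: 0.023363159665579496 -0.0018434696225424069
L [ 0.4286 -0.3617  0.1908] 0.0005552521200771117 -0.02559818732448413 -0.011335846678243701
R [ 0.4737 -0.3866  0.191 ] 0.0003730519175804963 0.02590963004659694 -0.011465273437566637
FL [ 0.451  -0.332   0.2078] 7.991978957588803e-06 -0.020251438128337285 0.02545144569997698
FR [ 0.4882 -0.3515  0.21  ] 0.001634931342502936 0.021734143122617743 0.02632261804125643
[355.5159 324.3616] [204.6761 240.1075]
[406.2633 325.0869] [350.337  240.8038]
[356.8469 317.566 ] [198.1268 252.8569]
[408.2997 318.3102] [356.7491 253.5915]
```

Emit:
servo_tool(plan="0 0 -2 0 0.3; 0 0 -2 0 0.6; 0 0 -2 0 0.8; 0 0 -2 0 0.8; 0 0 -2 0 0.8; 0 0 -2 0 0.8; 0 0 0 0 0.8; 0 0 2 0 0.8", force=60)

```text
clock: 4.92
tool_pos: [0.4553, -0.3631, 0.1612]
ee_rot: [0.175, 0.686, -0.174, 0.685]
wrist_force: [0.3, -0.1, -1.8]
opening: 0.0528
```

Run:
```python
from h import *
from station import arm
s=arm.read_state(); print(np.round(s["wrist_force"],2),np.round(s["torque"],2))
c=arm.capture("side"); cv2.imwrite("pics/c3.png",cv2.resize(c["image"][190:395,310:480,::-1],(498,600),interpolation=cv2.INTER_CUBIC))
```

```text
[ 0.26 -0.13 -1.76] [-0.04 -0.    0.01]
```

View pics/c3.png

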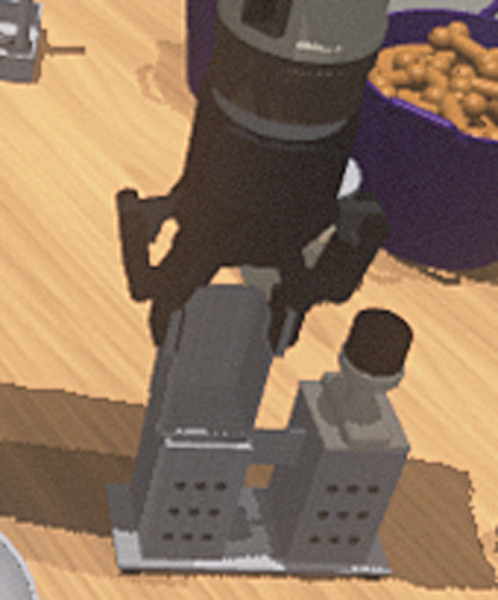

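Emit:
servo_tool(plan="0 0 10 0 0.8; 0 0 25 0 0.8; 0 0 45 0 0.8; 0 0 70 0 0.8; 0 0 95 0 0.8; 0 0 120 0 0.8; 0 0 140 0 0.8; 0 0 150 0 0.8")

```text
clock: 5.98
tool_pos: [0.4564, -0.364, 0.3147]
ee_rot: [0.174, 0.684, -0.175, 0.686]
wrist_force: [-0.0, 0.1, -1.5]
opening: 0.0525
```

```bash
cat > cap.py <<'E'
import sys
from h import *
from station import arm
def snap(n,tag,box=None):
    c=arm.capture(n); np.savez(f"pics/{n}{tag}.npz",**c); im=c["image"][:,:,::-1]
    if box:
        x0,y0,x1,y1=box; s=min(800/(x1-x0),600/(y1-y0)); im=cv2.resize(im[y0:y1,x0:x1],None,fx=s,fy=s,interpolation=cv2.INTER_CUBIC); print(n,"scale",round(s,3),"off",x0,y0)
    cv2.imwrite(f"pics/{n}{tag}.png",im); return c
E
python3 - <<'E'
from cap import *
s=arm.read_state(); print(np.round(s["wrist_force"],2),np.round(s["torque"],3),s["tool_pos"])
snap("side","4",(300,100,500,400))
E
```

```text
[-0.02  0.07 -1.48] [-0.01  -0.017  0.03 ] [ 0.45640607 -0.36404372  0.31466564]
side scale 2.0 off 300 100
```

View pics/side4.png

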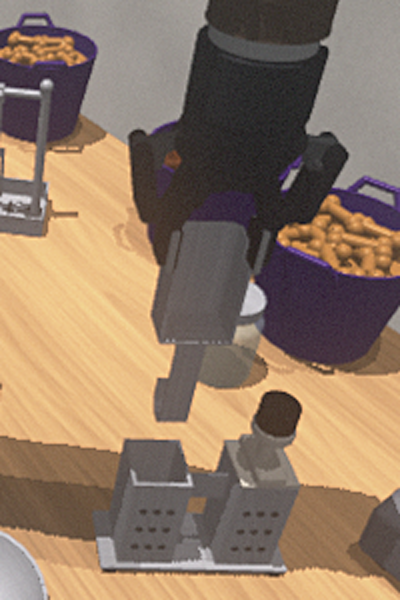

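Emit:
servo_tool(plan="-4 30 0 0 0.8; -10 75 0 0 0.8; -16 120 0 0 0.8; -23 170 -20 0 0.8; -30 220 -60 0 0.8; -36 255 -100 0 0.8; -36 264 -130 0 0.8; -36 264 -140 0 0.8; -36 264 -140 0 0.8")

```text
clock: 7.15
tool_pos: [0.4199, -0.1001, 0.1721]
ee_rot: [0.174, 0.686, -0.175, 0.685]
wrist_force: [-0.2, -0.1, -2.3]
opening: 0.0524
```

Run:
```python
from cap import *
s=arm.read_state(); print(np.round(s["wrist_force"],2),np.round(s["torque"],3),s["tool_pos"])
snap("side","5",(180,80,400,330))
snap("scene","5",(180,80,400,330))
```

```text
[-0.19 -0.07 -2.32] [ 0.009  0.018 -0.001] [ 0.41985576 -0.1000756   0.17205657]
side scale 2.4 off 180 80
scene scale 2.4 off 180 80
```

View pics/side5.png

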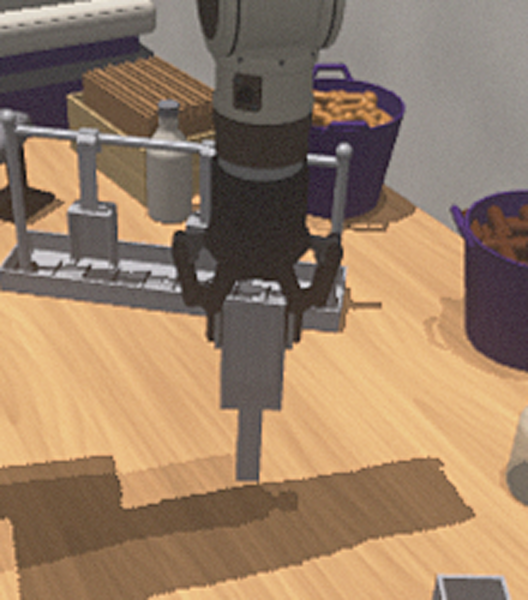

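View pics/scene5.png

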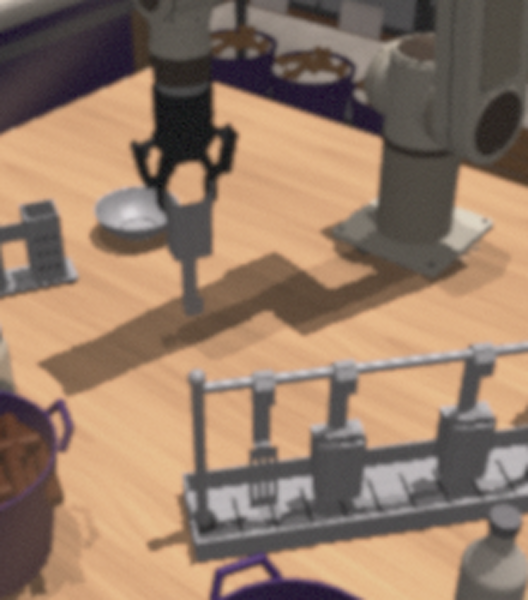

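Emit:
servo_tool(plan="0 0 -10 0 0.8; 0 0 -18 0 0.8; 0 0 -24 0 0.8; 0 0 -27 0 0.8; 0 0 -29 0 0.8; 0 0 -29 0 0.8", force=25)

```text
clock: 8.0
tool_pos: [0.42, -0.0997, 0.1431]
ee_rot: [0.174, 0.685, -0.174, 0.685]
wrist_force: [-0.4, -0.0, -2.3]
opening: 0.0521
```

Emit:
servo_tool(plan="0 0 -2 0 0.8; 0 0 -4 0 0.8; 0 0 -4 0 0.8")

```text
clock: 8.38
tool_pos: [0.4198, -0.0996, 0.139]
ee_rot: [0.174, 0.685, -0.174, 0.685]
wrist_force: [-0.6, -0.5, -1.8]
opening: 0.0526
```

Emit:
servo_tool(plan="4 8 -2 0 0.8; 9 16 -3 0 0.8; 13 24 -4 0 0.8; 17 32 -4 0 0.8; 22 40 -6 0 0.8; 26 47 -8 0 0.8; 30 55 -11 0 0.8; 34 62 -15 0 0.8; 34 62 -15 0 0.8")

```text
clock: 9.5
tool_pos: [0.4572, -0.0361, 0.1274]
ee_rot: [0.175, 0.683, -0.173, 0.688]
wrist_force: [-0.0, 3.5, 15.5]
opening: 0.0524
```

Run:
```python
from cap import *
s=arm.read_state(); print(np.round(s["wrist_force"],2),np.round(s["torque"],3),s["tool_pos"])
snap("side","6",(180,80,400,330))
snap("scene","6",(180,80,400,330))
```

```text
[-1.00e-02  3.49e+00  1.55e+01] [ 0.519  0.67  -0.171] [ 0.45716983 -0.03606903  0.12740478]
side scale 2.4 off 180 80
scene scale 2.4 off 180 80
```

View pics/scene6.png

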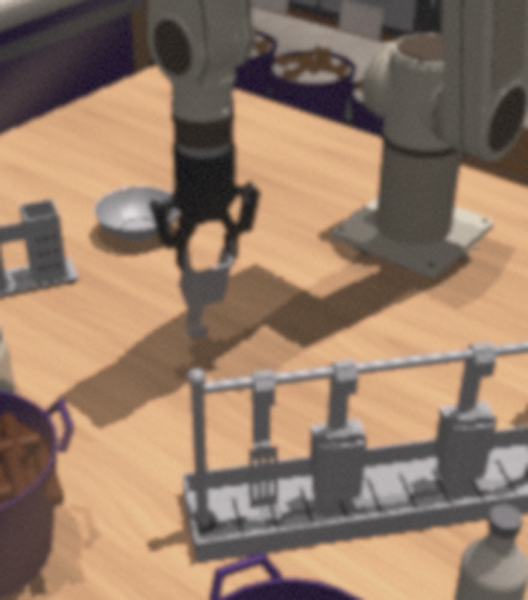

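View pics/side6.png

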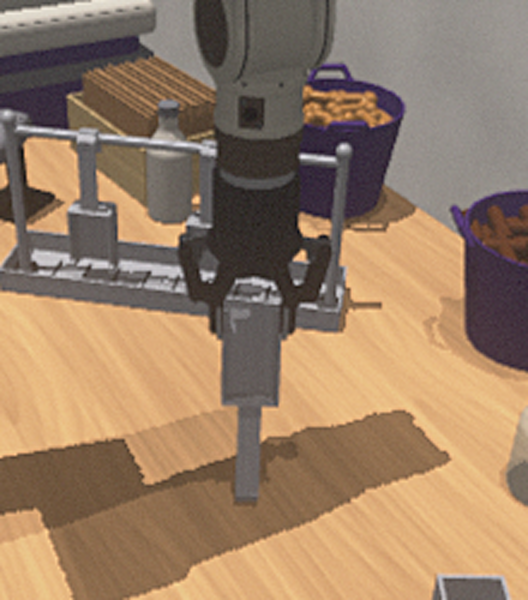

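Emit:
servo_tool(plan="4 7 -4 0 0.8; 8 14 -8 0 0.8; 12 21 -13 0 0.8; 15 27 -18 0 0.8; 18 33 -24 0 0.8; 21 39 -30 0 0.8; 24 44 -36 0 0.8; 27 49 -43 0 0.8; 27 49 -43 0 0.8", force=20)

```text
clock: 10.72
tool_pos: [0.488, 0.017, 0.0862]
ee_rot: [0.178, 0.681, -0.168, 0.69]
wrist_force: [3.1, 13.2, 18.2]
opening: 0.0528
```

Run:
```python
from cap import *
s=arm.read_state(); print(np.round(s["wrist_force"],2),np.round(s["torque"],3),s["tool_pos"])
snap("side","7",(180,80,400,330))
snap("scene","7",(180,80,400,330))
```

```text
[ 3.13 13.15 18.17] [ 2.447 -0.05  -0.365] [0.48798877 0.01696418 0.08618732]
side scale 2.4 off 180 80
scene scale 2.4 off 180 80
```

View pics/scene7.png

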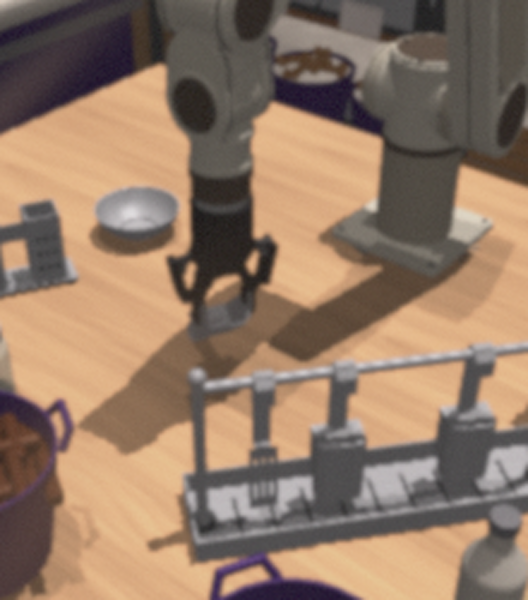

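View pics/side7.png

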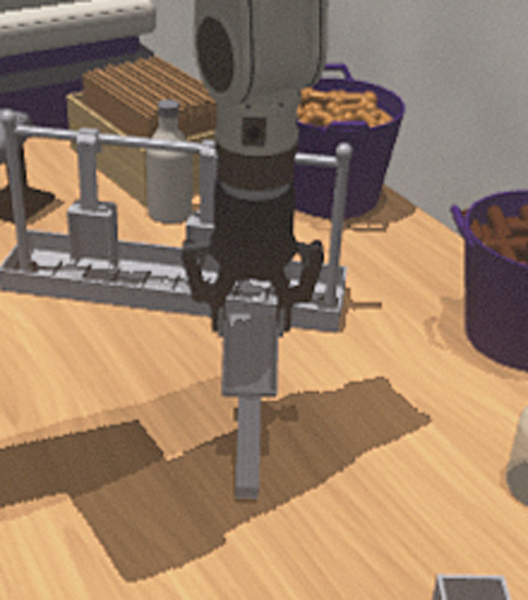

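Emit:
servo_tool(plan="3 6 -5 0 0.8; 6 10 -10 0 0.8; 8 14 -15 0 0.8; 10 18 -21 0 0.8; 12 21 -27 0 0.8; 13 24 -34 0 0.8; 14 26 -40 0 0.8; 15 27 -46 0 0.8; 16 28 -52 0 0.8; 16 28 -54 0 0.8")

```text
clock: 12.08
tool_pos: [0.5022, 0.0421, 0.03]
ee_rot: [0.176, 0.682, -0.171, 0.689]
wrist_force: [2.9, 6.2, 9.4]
opening: 0.0526
```

Run:
```python
from cap import *
s=arm.read_state(); print(np.round(s["wrist_force"],2),np.round(s["torque"],3),s["tool_pos"])
snap("side","8",(180,80,400,330))
snap("scene","8",(180,80,400,330))
```

```text
[2.86 6.18 9.42] [ 0.405 -0.386  0.068] [0.50217615 0.04212467 0.03002193]
side scale 2.4 off 180 80
scene scale 2.4 off 180 80
```

View pics/scene8.png

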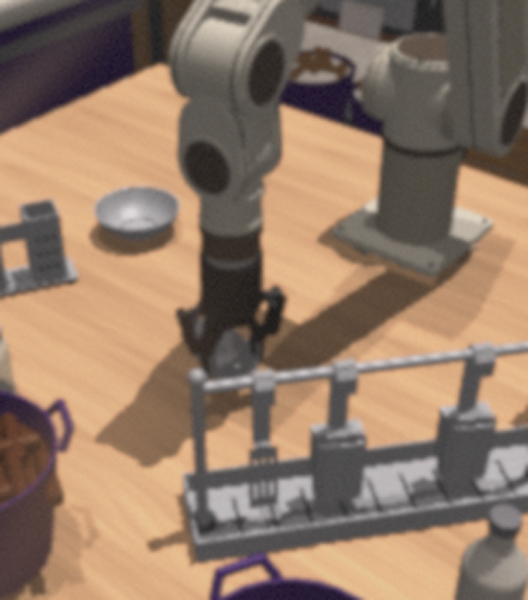

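View pics/side8.png

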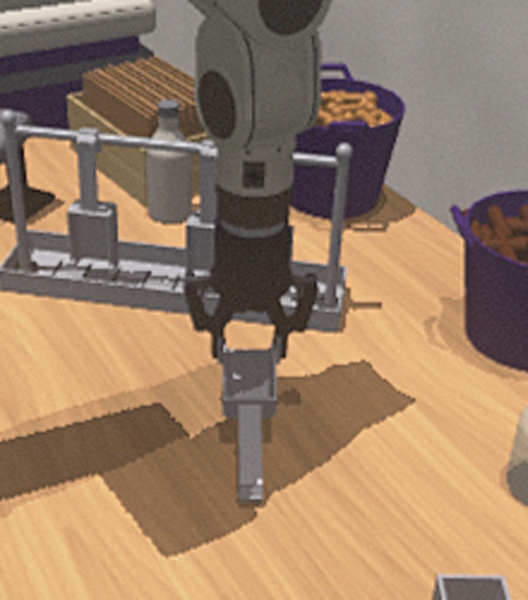

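Emit:
servo_tool(plan="0 0 -3 0 0.8; 0 0 -3 0 0.8; 0 0 -2 0 0.4; 0 0 0 0 0.1; 0 0 0 0 0; 0 0 0 0 0; 0 0 20 0 0; 0 0 50 0 0; 0 0 90 0 0; 0 0 120 0 0")

```text
clock: 13.42
tool_pos: [0.4969, 0.0391, 0.1483]
ee_rot: [0.174, 0.685, -0.174, 0.685]
wrist_force: [-0.6, -0.6, -0.6]
opening: 0.0855
```

Run:
```python
from cap import *
s=arm.read_state(); print(np.round(s["wrist_force"],2),np.round(s["torque"],3),s["tool_pos"])
snap("side","9",(220,160,360,300))
snap("scene","9",(200,180,330,280))
snap("wrist","9")
```

```text
[-0.6  -0.56 -0.63] [ 0.011 -0.001 -0.032] [0.49693017 0.03913021 0.14825311]
side scale 4.286 off 220 160
scene scale 6.0 off 200 180
```

View pics/scene9.png

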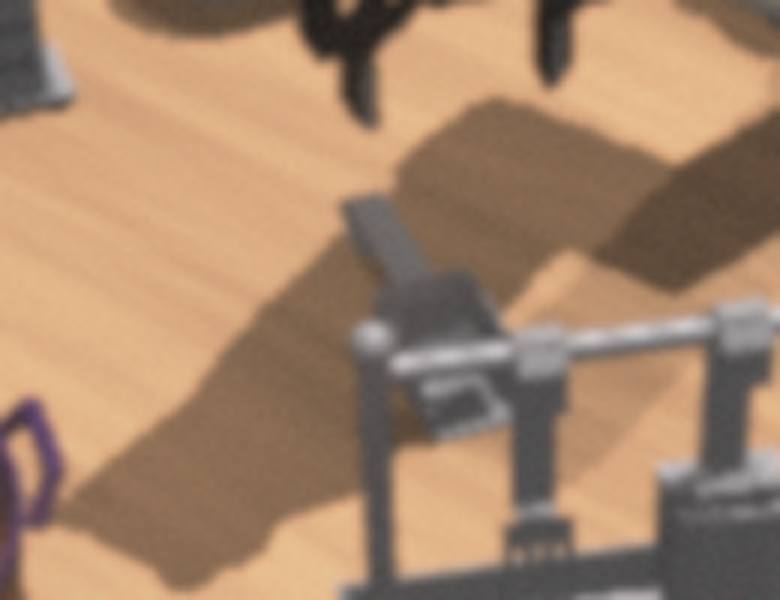

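View pics/side9.png

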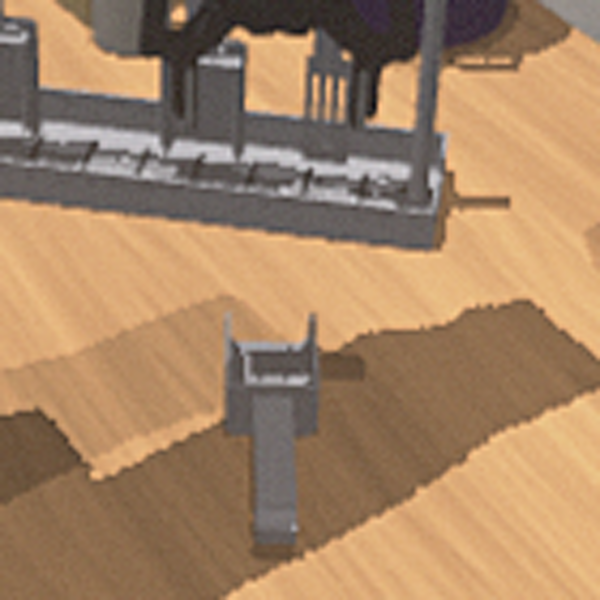

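View pics/wrist9.png

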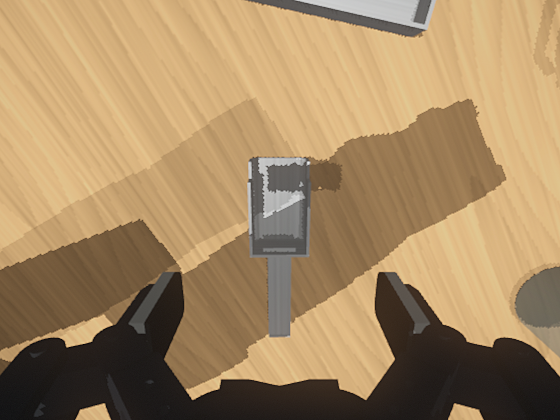

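Run:
```python
from h import *
np.set_printoptions(precision=4,suppress=True)
c=load("pics/wrist9.npz")
g=cv2.cvtColor(c["image"],cv2.COLOR_RGB2GRAY)
P={k:plane(c,p,.0315) for k,p in dict(hookendL=(268.5,336),hookendR=(290.5,336),backL=(268.5,257),backR=(292,257)).items()}
for k in P: print(k,P[k])
h=(P["hookendL"]+P["hookendR"])/2;b=(P["backL"]+P["backR"])/2
print(h,b,np.linalg.norm(h-b), np.degrees(np.arctan2(*(b-h)[1::-1])))
P={k:plane(c,p,.04)[:2] for k,p in dict(fl=(249,158),fr=(308,158),bl=(250,255),br=(309,255)).items()}
for k in P: print(k,P[k])
```

```text
hookendL [ 0.4194 -0.0884  0.0315]
hookendR [ 0.439  -0.0992  0.0315]
backL [ 0.4626 -0.0106  0.0315]
backR [ 0.4819 -0.0211  0.0315]
[ 0.4292 -0.0938  0.0315] [ 0.4723 -0.0159  0.0315] 0.08903549556833863 61.052540014734056
fl [0.4946 0.0795]
fr [0.5373 0.0563]
bl [0.4511 0.0028]
br [ 0.4981 -0.0229]
```

Emit:
servo_tool(plan="-20 -40 0 0 0.3; -40 -80 -20 0 0.4; -40 -80 -50 0 0.4; -40 -80 -80 0 0.4; -40 -80 -100 0 0.4; -40 -80 -110 0 0.4; -40 -80 -110 0 0.4", force=30)

```text
clock: 14.45
tool_pos: [0.4557, -0.0406, 0.0359]
ee_rot: [0.174, 0.686, -0.174, 0.684]
wrist_force: [-0.2, 0.2, -0.0]
opening: 0.0511
```

Run:
```python
from cap import *
s=arm.read_state(); print(np.round(s["wrist_force"],2),np.round(s["torque"],3),s["tool_pos"])
snap("side","10",(200,140,360,300))
snap("wrist","10")
```

```text
[-0.19  0.16 -0.02] [-0.016  0.002 -0.014] [ 0.45565835 -0.04059998  0.03588357]
side scale 3.75 off 200 140
```

View pics/side10.png

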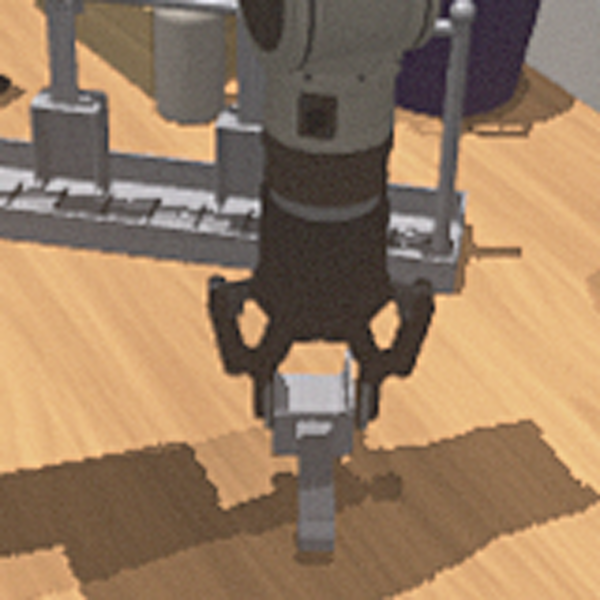

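View pics/wrist10.png

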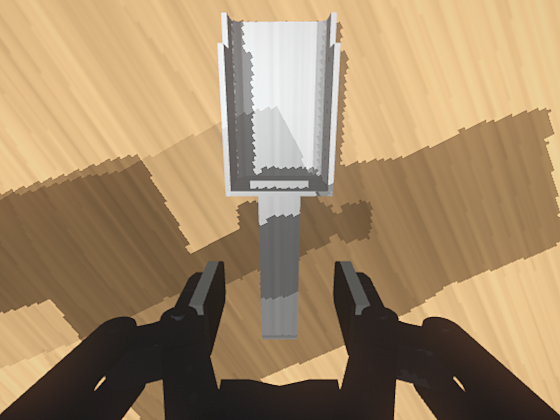

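Run:
```python
from h import *
np.set_printoptions(precision=2,suppress=True)
d=load("pics/side10.npz");w=load("pics/wrist10.npz");T=np.array([.4557,-.0406]);j=np.array([.876,-.482])
for z in (.019,.034,.088):
  for s in (-.0257,.0257):
    X=[*(T+s*j),z]; a=proj(d,X); print(z,s,(a-[200,140])*3.75+1.4,proj(w,X))
for k,X in dict(hook=(.4292,-.0938,.03),back=(.4767,-.006,.03),front=(.5178,.0684,.03)).items(): print(k,(proj(d,X)-[200,140])*3.75+1.4,proj(w,X))
```

```text
0.019 -0.0257 [273.64 468.59] [232.95 240.43]
0.019 0.0257 [353.02 469.82] [319.74 240.91]
0.034 -0.0257 [274.04 451.12] [229.36 251.54]
0.034 0.0257 [354.1  452.36] [322.88 252.06]
0.088 -0.0257 [275.53 385.65] [210.06 311.33]
0.088 0.0257 [358.12 386.97] [339.72 312.03]
hook [319.46 521.84] [279.84 336.33]
back [315.46 415.55] [279.71 178.24]
front [313.58 337.72] [281.25  -9.43]
```

Emit:
servo_tool(plan="0 0 0 0 0.55; 0 0 0 0 0.65; 0 0 0 0 0.65")

```text
clock: 14.92
tool_pos: [0.4573, -0.0407, 0.0375]
ee_rot: [0.174, 0.685, -0.174, 0.686]
wrist_force: [0.6, 0.7, -0.5]
opening: 0.0299
```

Run:
```python
from cap import *
s=arm.read_state(); print(np.round(s["wrist_force"],2),np.round(s["torque"],3),s["tool_pos"])
snap("side","11",(240,180,330,300))
snap("wrist","11",(140,180,420,390))
```

```text
[ 0.64  0.67 -0.47] [-0.005  0.068  0.001] [ 0.45727504 -0.04070968  0.03752149]
side scale 5.0 off 240 180
wrist scale 2.857 off 140 180
```

View pics/side11.png

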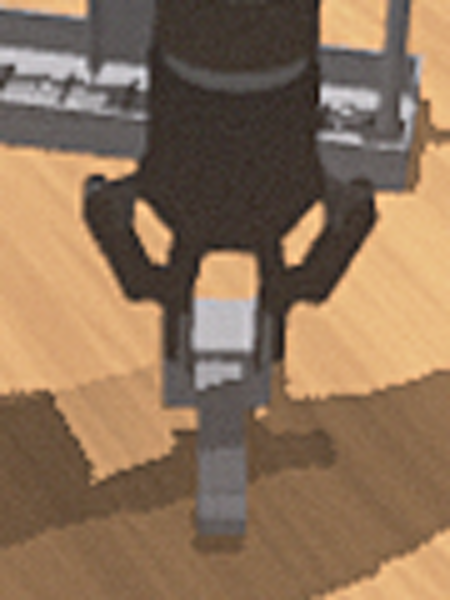

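View pics/wrist11.png

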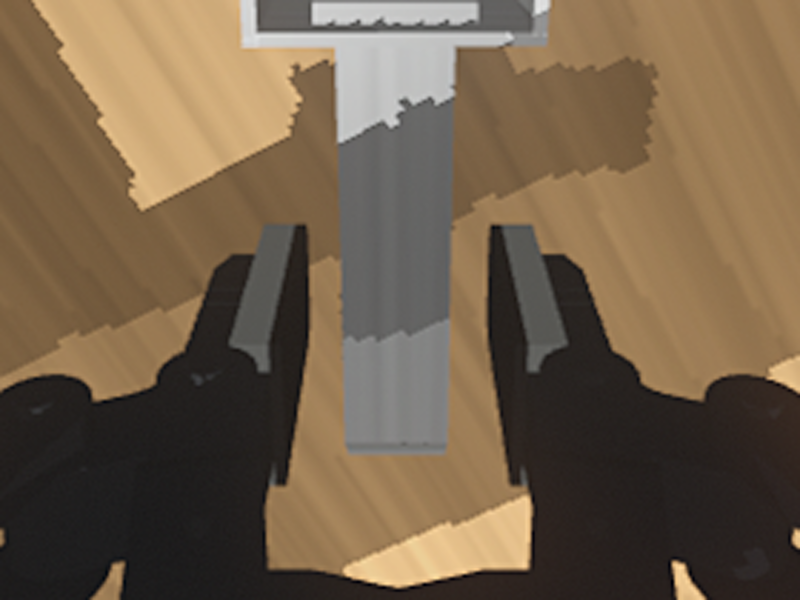

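Emit:
servo_tool(plan="0 0 -5 0 0.65; 0 0 -10 0 0.65; 0 0 -10 0 0.65; 0 0 -10 0 0.65")

```text
clock: 15.52
tool_pos: [0.4569, -0.0407, 0.027]
ee_rot: [0.174, 0.685, -0.174, 0.685]
wrist_force: [-0.0, 1.0, 0.9]
opening: 0.0298
```

Run:
```python
from cap import *
s=arm.read_state(); print(np.round(s["wrist_force"],2),np.round(s["torque"],3),s["tool_pos"])
snap("wrist","12",(140,180,420,390))
```

```text
[-0.    0.97  0.94] [ 0.006 -0.02   0.026] [ 0.45686004 -0.04069235  0.0269673 ]
wrist scale 2.857 off 140 180
```

View pics/wrist12.png

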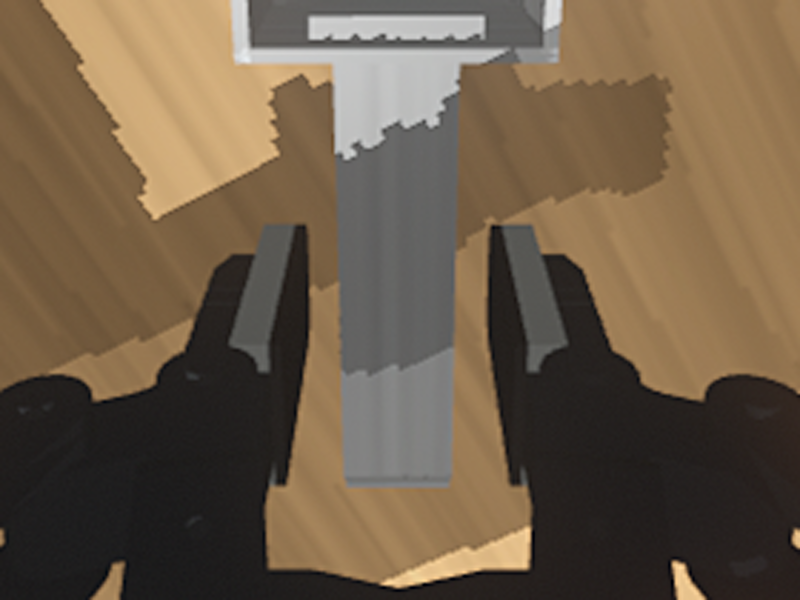

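Emit:
servo_tool(plan="0 0 0 0 0.75; 0 0 0 0 0.85; 0 0 0 0 0.9; 0 0 0 0 0.9", force=20)

```text
clock: 16.08
tool_pos: [0.457, -0.0407, 0.0271]
ee_rot: [0.174, 0.685, -0.174, 0.685]
wrist_force: [0.6, -0.3, -1.1]
opening: 0.0086
```

Run:
```python
from h import *
np.set_printoptions(precision=1,suppress=True)
w=load("pics/wrist11.npz");T=np.array([.4573,-.0407]);j=np.array([.876,-.482]);u=np.array([.482,.876])
for du in(-.011,0,.011):
  for z in (.02,.03,.04,.05,.06,.07):
    print(du,z,*[proj(w,[*(T+s*j+du*u),z]) for s in(-.015,.015)])
```

```text
-0.011 0.02 [252.8 256.9] [302.7 257.2]
-0.011 0.03 [251.5 264.9] [303.9 265.1]
-0.011 0.04 [250.1 273.6] [305.2 273.9]
-0.011 0.05 [248.6 283.3] [306.7 283.6]
-0.011 0.06 [246.8 294.1] [308.3 294.4]
-0.011 0.07 [244.8 306.3] [310.1 306.6]
0 0.02 [252.5 240.1] [303.3 240.4]
0 0.03 [251.2 247.3] [304.5 247.6]
0 0.04 [249.7 255.3] [305.9 255.6]
0 0.05 [248.1 264.2] [307.4 264.5]
0 0.06 [246.2 274.1] [309.1 274.4]
0 0.07 [244.2 285.3] [311.  285.6]
0.011 0.02 [252.1 222.7] [303.8 223. ]
0.011 0.03 [250.7 229.2] [305.1 229.4]
0.011 0.04 [249.2 236.3] [306.5 236.6]
0.011 0.05 [247.5 244.3] [308.1 244.6]
0.011 0.06 [245.6 253.2] [309.9 253.5]
0.011 0.07 [243.5 263.3] [311.9 263.7]
```

Emit:
servo_tool(plan="0 0 0 0 0.6; 0 0 0 0 0.6; 0 0 -4 0 0.6; 0 0 -8 0 0.6; 0 0 -12 0 0.6; 0 0 -12 0 0.6")

```text
clock: 16.82
tool_pos: [0.4565, -0.0406, 0.0146]
ee_rot: [0.174, 0.686, -0.174, 0.685]
wrist_force: [-0.5, 0.2, -0.2]
opening: 0.0343
```

Run:
```python
from cap import *
s=arm.read_state(); print(np.round(s["wrist_force"],2),np.round(s["torque"],3),s["tool_pos"],s["joint_positions"])
snap("side","13",(240,180,330,300))
snap("wrist","13",(140,180,420,390))
```

```text
[-0.55  0.16 -0.16] [ 0.051 -0.032  0.007] [ 0.4564952  -0.04064064  0.01460505] [-8.87918077e-02  3.49968677e-01 -4.08469198e-01  8.13438377e-01
 -2.30501590e-06  1.97996611e+00]
side scale 5.0 off 240 180
wrist scale 2.857 off 140 180
```

View pics/side13.png

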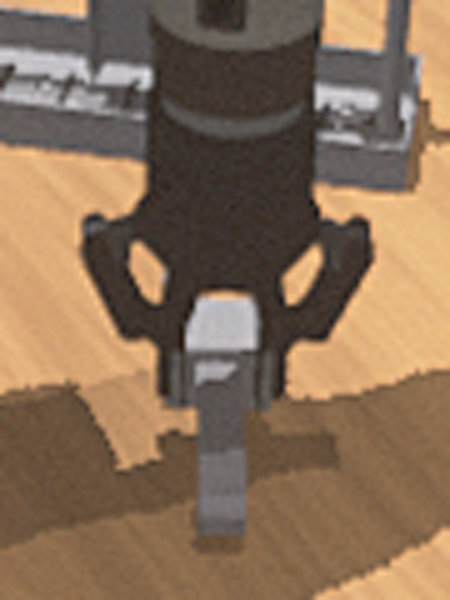

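View pics/wrist13.png

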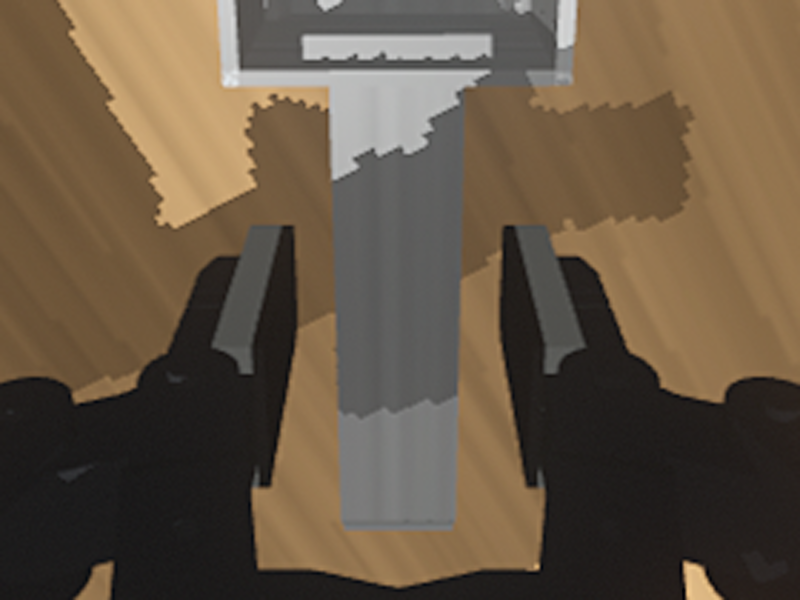

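Emit:
servo_tool(plan="0 0 -5 0 0.6; 0 0 -10 0 0.6; 0 0 -14 0 0.6; 0 0 -14 0 0.6; 0 0 -14 0 0.8; 0 0 -14 0 0.8; 0 0 -14 0 0.8; 0 0 -14 0 0.8")

```text
clock: 17.92
tool_pos: [0.4569, -0.0407, 0.0012]
ee_rot: [0.174, 0.685, -0.174, 0.685]
wrist_force: [-1.1, 1.0, 0.7]
opening: 0.0209
```

Run:
```python
from cap import *
s=arm.read_state(); print(np.round(s["wrist_force"],2),np.round(s["torque"],3),s["tool_pos"])
snap("side","14",(240,180,330,300))
snap("wrist","14",(140,180,420,390))
```

```text
[-1.1   1.03  0.67] [0.077 0.091 0.066] [ 0.4569451  -0.04066621  0.00116482]
side scale 5.0 off 240 180
wrist scale 2.857 off 140 180
```

View pics/side14.png

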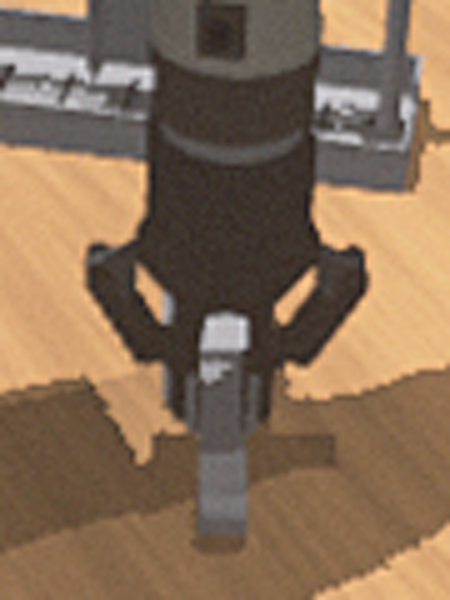

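View pics/wrist14.png

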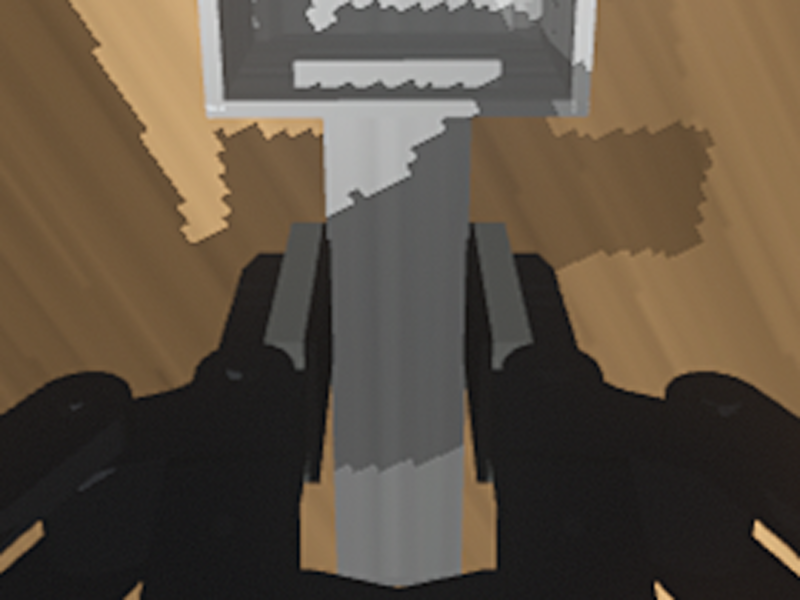

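Emit:
servo_tool(plan="0 0 5 0 0.8; 0 0 12 0 0.8; 0 0 20 0 0.8; 0 0 30 0 0.8; 0 0 40 0 0.8; 0 0 50 0 0.8; 0 0 60 0 0.8; 0 0 60 0 0.8")

```text
clock: 19.02
tool_pos: [0.4578, -0.0408, 0.0621]
ee_rot: [0.174, 0.685, -0.174, 0.686]
wrist_force: [-1.2, -0.5, -1.8]
opening: 0.0209
```

Run:
```python
from cap import *
s=arm.read_state(); print(np.round(s["wrist_force"],2),np.round(s["torque"],3),s["tool_pos"])
snap("side","15",(220,120,340,300))
snap("scene","15",(200,140,350,280))
```

```text
[-1.19 -0.54 -1.76] [-0.115  0.066 -0.005] [ 0.45782317 -0.04077212  0.06211125]
side scale 3.333 off 220 120
scene scale 4.286 off 200 140
```

View pics/side15.png

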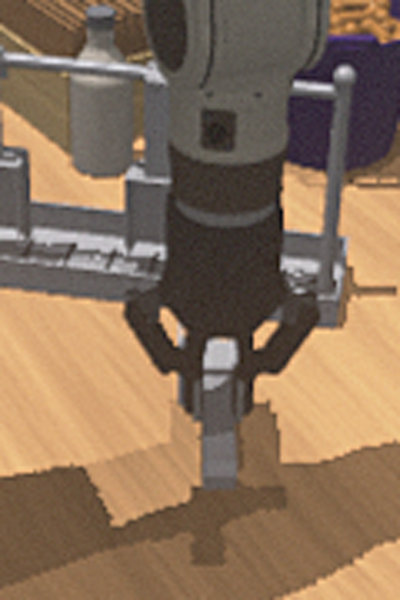

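View pics/scene15.png

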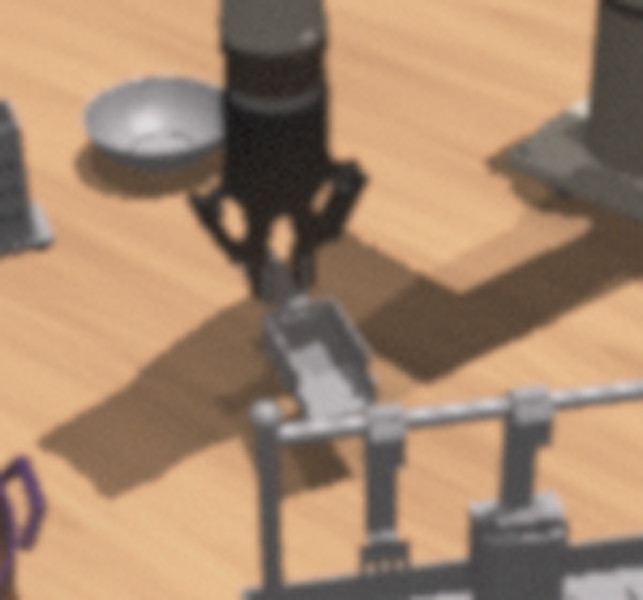

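Emit:
servo_tool(plan="0 0 30 0 0.8; 0 0 75 0 0.8; 0 0 120 0.12 0.8; 0 0 160 0.28 0.8; 0 0 190 0.45 0.8; 0 0 200 0.62 0.8; 0 0 200 0.79 0.8; 0 0 200 0.96 0.8; 0 0 200 1.13 0.8; 0 0 200 1.3 0.8", force=60)

```text
clock: 20.38
tool_pos: [0.4566, -0.0406, 0.2604]
ee_rot: [-0.278, 0.651, 0.278, 0.65]
wrist_force: [0.8, 0.8, -0.7]
opening: 0.0194
```

Emit:
servo_tool(plan="0 15 0 0.17 0.8; 0 30 0 0.34 0.8; 0 50 0 0.51 0.8; 0 75 0 0.68 0.8; 0 100 0 0.85 0.8; 0 130 0 1.02 0.8; 0 160 0 1.19 0.8; 0 190 0 1.36 0.8; 0 210 0 1.53 0.8; 0 220 0 1.657 0.8")

```text
clock: 21.62
tool_pos: [0.4565, 0.1804, 0.2602]
ee_rot: [-0.667, 0.235, 0.668, 0.234]
wrist_force: [0.1, 0.2, -2.0]
opening: 0.0192
```

Run:
```python
from cap import *
from scipy.spatial.transform import Rotation as R
s=arm.read_state(); print(np.round(s["wrist_force"],2),np.round(s["torque"],3),s["tool_pos"],s["joint_positions"],s["opening"])
m=R.from_quat(s["ee_rot"]).as_matrix();print(m)
snap("side","16",(140,60,360,240))
snap("scene","16",(230,60,430,260))
```

```text
[ 0.06  0.17 -1.99] [ 0.016 -0.106  0.009] [0.45651541 0.1804495  0.26021395] [ 3.76139277e-01  2.07866983e-01  9.26032894e-02  1.45703808e+00
  4.35254612e-04 -5.17944944e-01] 0.01918197397085217
[[-1.56008586e-03 -6.26232457e-01 -7.79634835e-01]
 [-1.48174391e-04 -7.79635631e-01  6.26233392e-01]
 [-9.99998772e-01  1.09249977e-03  1.12350691e-03]]
side scale 3.333 off 140 60
scene scale 3.0 off 230 60
```

View pics/side16.png

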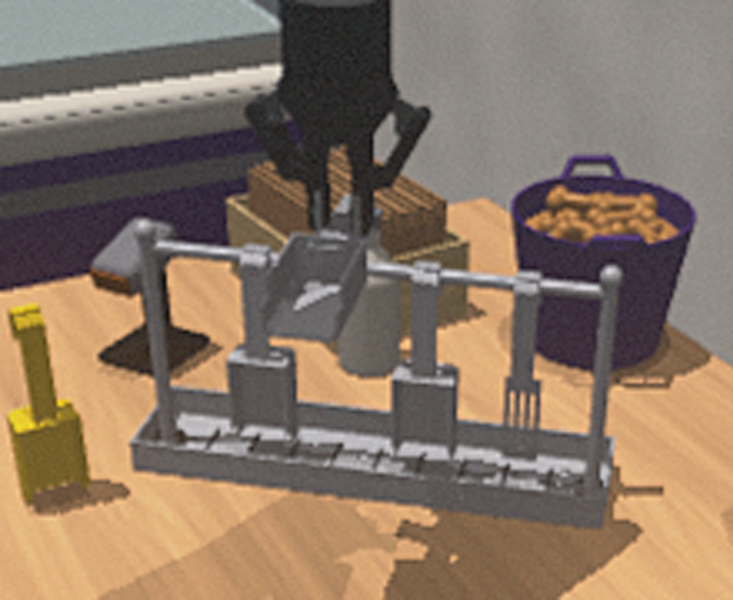

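View pics/scene16.png

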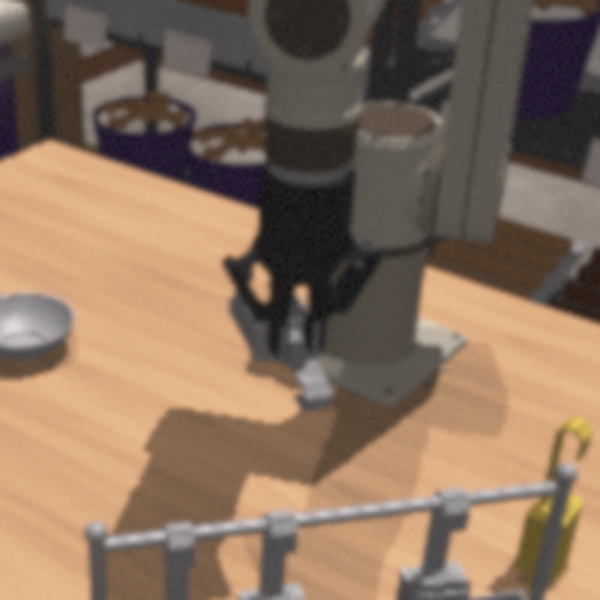

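Run:
```python
from h import *
np.set_printoptions(precision=1,suppress=True)
c=load("pics/scene16.npz")
T=np.array([.4565,.1804]);e=np.array([.6262,.7796]);j=np.array([-.7796,.6262])
for s in(.04,.06):
  for k in(-.011,.011): print(s,k,(proj(c,[*(T+s*e+k*j),.2907])-[230,60])*3+1)
b=cv2.imread("pics/scene16.png");cv2.imwrite("pics/s16z.png",cv2.resize(b[320:440,220:380],None,fx=5,fy=5,interpolation=cv2.INTER_CUBIC))
```

```text
0.04 -0.011 [295.7 374.2]
0.04 0.011 [321.1 371.2]
0.06 -0.011 [302.8 387.2]
0.06 0.011 [328.6 384.1]
```

View pics/s16z.png

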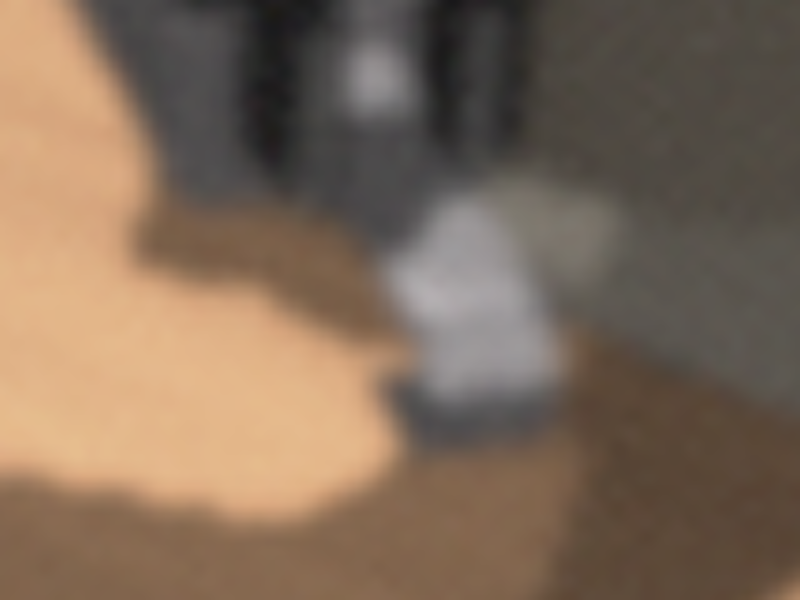

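Emit:
servo_tool(plan="5 25 0 -0.01 0.8; 12 50 0 -0.01 0.8; 18 70 0 -0.01 0.8; 20 79 -10 -0.01 0.8; 20 79 -30 -0.01 0.8; 20 79 -45 -0.01 0.8; 20 79 -49 -0.01 0.8; 20 79 -49 -0.01 0.8")

```text
clock: 22.72
tool_pos: [0.4768, 0.2579, 0.212]
ee_rot: [-0.665, 0.24, 0.665, 0.24]
wrist_force: [0.6, -0.4, -0.2]
opening: 0.0195
```

Run:
```python
from cap import *
s=arm.read_state(); print(np.round(s["wrist_force"],2),np.round(s["torque"],3),s["tool_pos"])
snap("side","17",(170,60,330,200))
snap("scene","17",(260,100,420,260))
snap("wrist","17")
```

```text
[ 0.55 -0.4  -0.23] [ 0.034 -0.059 -0.001] [0.47683579 0.25789952 0.21202206]
side scale 4.286 off 170 60
scene scale 3.75 off 260 100
```

View pics/side17.png

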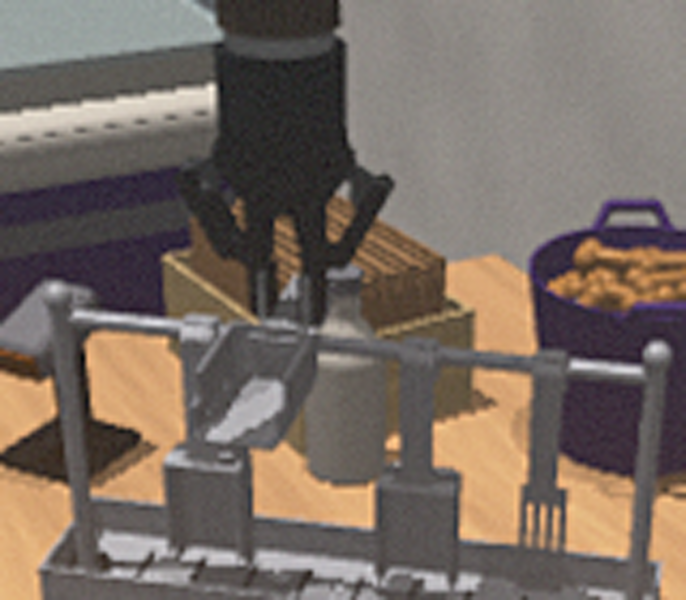

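View pics/scene17.png

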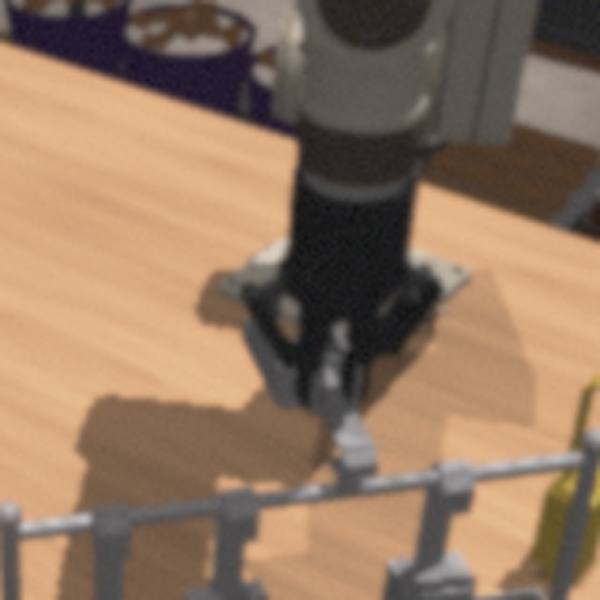

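View pics/wrist17.png

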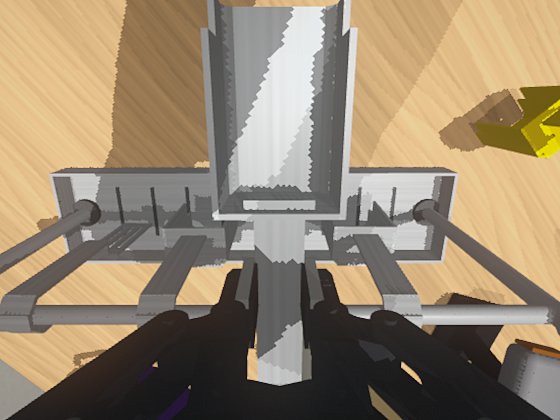

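Emit:
servo_tool(plan="0 0 -4 0 0.8; 0 0 -8 0 0.8; 0 0 -12 0 0.8; 0 0 -15 0 0.8; 0 0 -18 0 0.8; 0 0 -21 0 0.8; 0 0 -24 0 0.8; 0 0 -24 0 0.8", force=25)

```text
clock: 23.88
tool_pos: [0.4747, 0.2551, 0.1892]
ee_rot: [-0.665, 0.243, 0.665, 0.238]
wrist_force: [-8.7, -9.8, 10.6]
opening: 0.0195
```

Run:
```python
from cap import *
s=arm.read_state(); print(np.round(s["wrist_force"],2),np.round(s["torque"],3),s["tool_pos"])
snap("side","18",(170,60,330,200))
snap("wrist","18")
```

```text
[-8.66 -9.84 10.55] [-1.716  1.425  0.041] [0.47469247 0.25512629 0.1892182 ]
side scale 4.286 off 170 60
```

View pics/side18.png

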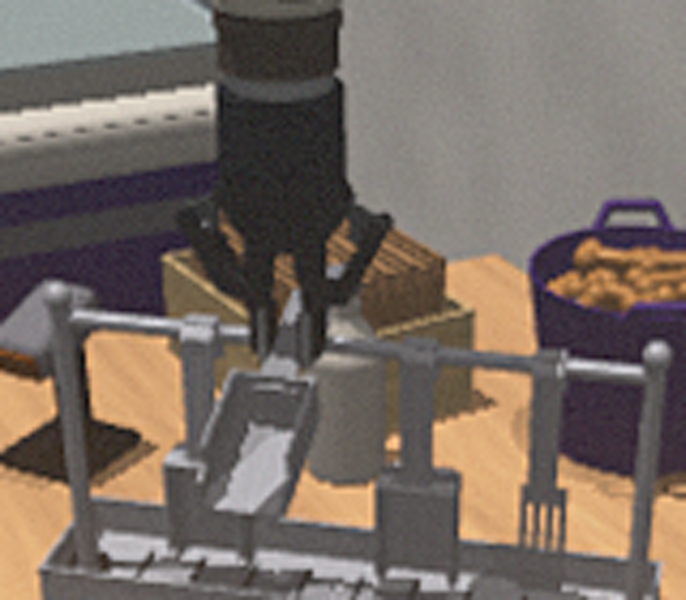

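View pics/wrist18.png

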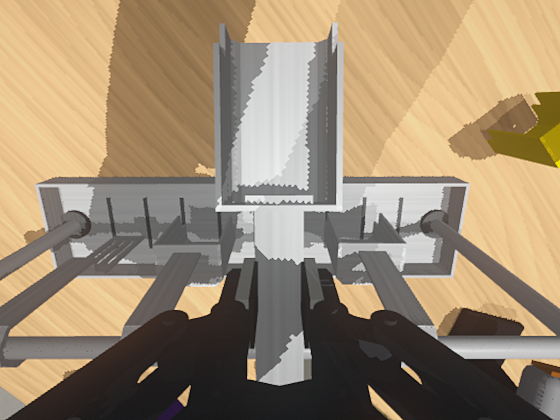

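Emit:
servo_tool(plan="-3 -4 -3 0 0.8; -3 -4 -7 0 0.8; -3 -4 -11 0 0.8; -3 -4 -15 0 0.8; -3 -4 -19 0 0.8; -3 -4 -23 0 0.8; -3 -4 -27 0 0.8; -3 -4 -31 0 0.8; -3 -4 -31 0 0.8", force=20)

```text
clock: 25.1
tool_pos: [0.472, 0.2523, 0.1577]
ee_rot: [-0.664, 0.242, 0.666, 0.239]
wrist_force: [-7.0, -7.1, 8.3]
opening: 0.0193
```

Run:
```python
from cap import *
s=arm.read_state(); print(np.round(s["wrist_force"],2),np.round(s["torque"],3),s["tool_pos"])
snap("side","19",(170,60,330,200))
snap("scene","19",(260,100,420,260))
snap("wrist","19")
```

```text
[-7.01 -7.14  8.26] [-0.925  1.069  0.07 ] [0.47196096 0.25229925 0.157682  ]
side scale 4.286 off 170 60
scene scale 3.75 off 260 100
```

View pics/side19.png

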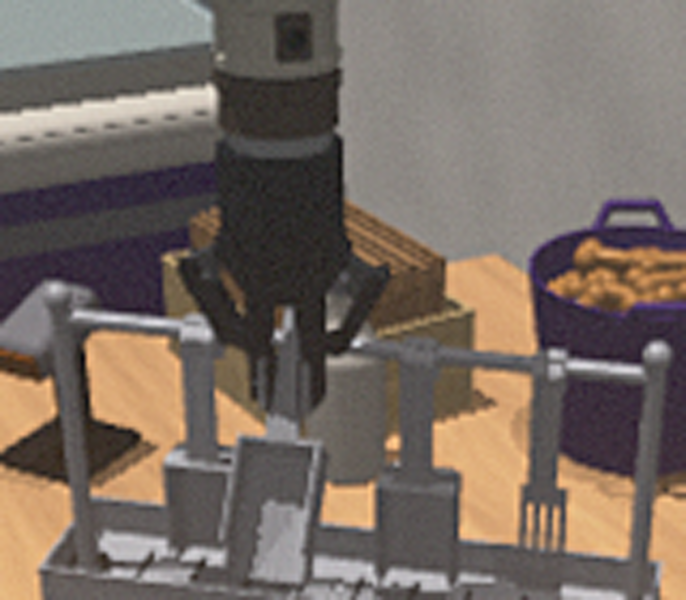

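View pics/scene19.png

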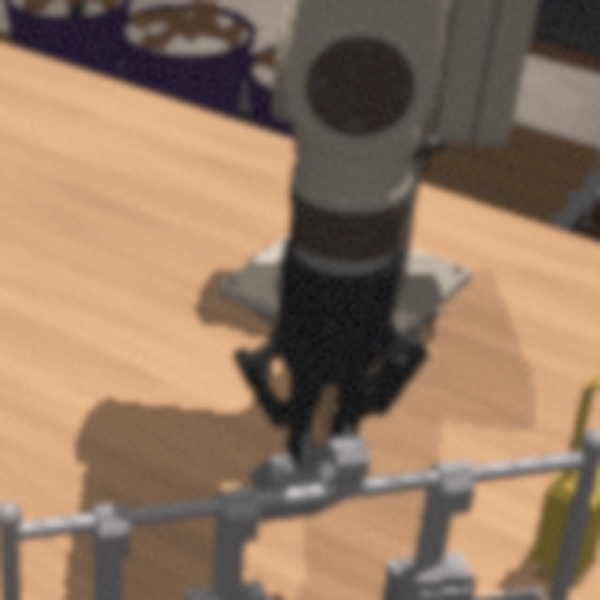

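View pics/wrist19.png

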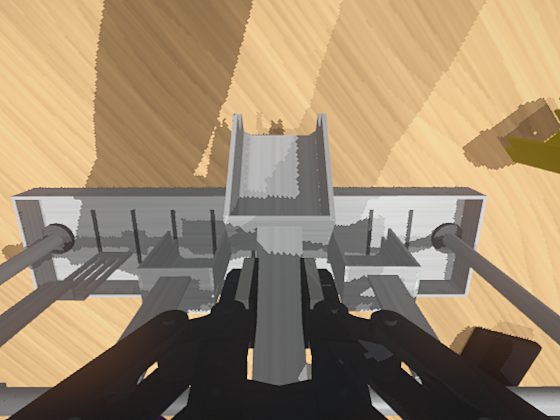

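Run:
```python
from h import *
np.set_printoptions(precision=4,suppress=True)
d=load("pics/side19.npz");T=np.array([.472,.2523,.1577]);rx=np.array([.6363,.7716,0]);ry=np.array([-.7716,.6363,0])
F=lambda u,v:crop(u,v,4.286,170,60)
for n,p in dict(kL=(182,262),kR=(391,268),kLlow=(232,345),kRlow=(345,348),tipL=(265,400),tipR=(320,405),hooktop=(291,310),palmL=(222,240),palmR=(345,235)).items():
    o,v=ray(d,F(*p)); t=((T-o)@rx)/(v@rx); X=o+t*v; print(n,"along bar(+near)",(X-T)@ry,"z rel TCP",X[2]-T[2],"z",X[2])
B=np.array([.507,.296,.2])
print("near/far hooks along:",(np.array([.4487,.3424,0])-T)@ry,(np.array([.5643,.2478,0])-T)@ry,"D",(B-T)@rx)
```

```text
kL along bar(+near) 0.0650612203974941 z rel TCP 0.11352138987608695 z 0.27122138987608696
kR along bar(+near) -0.06635922178012535 z rel TCP 0.1223823155282232 z 0.2800823155282232
kLlow along bar(+near) 0.035902627523283895 z rel TCP 0.06103624400122204 z 0.21873624400122205
kRlow along bar(+near) -0.037178592114120244 z rel TCP 0.06679720759357594 z 0.22449720759357594
tipL along bar(+near) 0.015905668708238604 z rel TCP 0.024873626405507665 z 0.18257362640550767
tipR along bar(+near) -0.020273537301978495 z rel TCP 0.025453881506362686 z 0.1831538815063627
hooktop along bar(+near) -0.003267969637575604 z rel TCP 0.08874570599732096 z 0.24644570599732096
palmL along bar(+near) 0.038632621723746395 z rel TCP 0.13022014181926683 z 0.28792014181926684
palmR along bar(+near) -0.03821412776257442 z rel TCP 0.14057811869312864 z 0.29827811869312865
near/far hooks along: 0.07530890999999997 -0.07408203000000005 D 0.055989419999999984
```

Emit:
servo_tool(plan="0 0 0 0 0.8; -2 -3 10 0 0.8; -2 -3 22 0 0.8; 0 0 34 0 0.8; 6 8 34 0 0.8; 13 16 34 0 0.8; 19 23 34 0 0.8; 19 23 34 0 0.8", force=60)

```text
clock: 26.25
tool_pos: [0.4932, 0.2779, 0.1902]
ee_rot: [-0.665, 0.24, 0.665, 0.24]
wrist_force: [-0.4, -0.8, -1.5]
opening: 0.0192
```

Run:
```python
from cap import *
s=arm.read_state(); print(np.round(s["wrist_force"],2),np.round(s["torque"],3),s["tool_pos"])
snap("side","20",(170,60,330,200))
snap("scene","20",(280,160,400,260))
snap("wrist","20")
```

```text
[-0.36 -0.85 -1.5 ] [ 0.048 -0.087 -0.08 ] [0.49319607 0.27789892 0.19022583]
side scale 4.286 off 170 60
scene scale 6.0 off 280 160
```

View pics/side20.png

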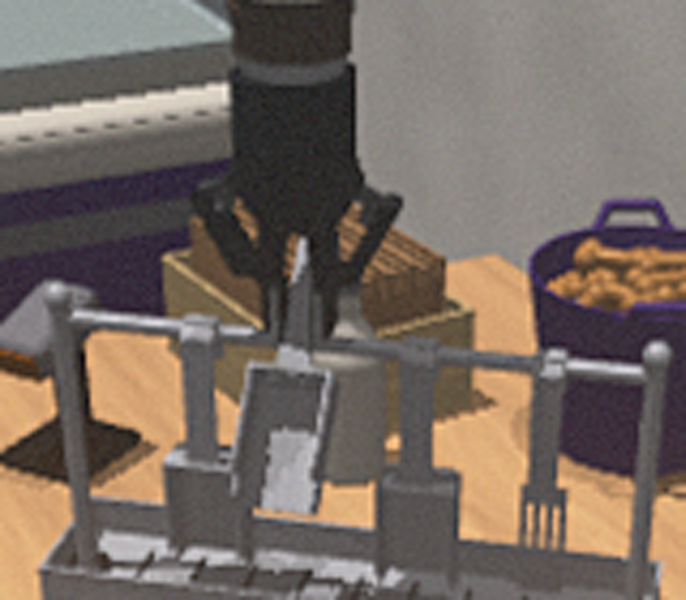

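View pics/scene20.png

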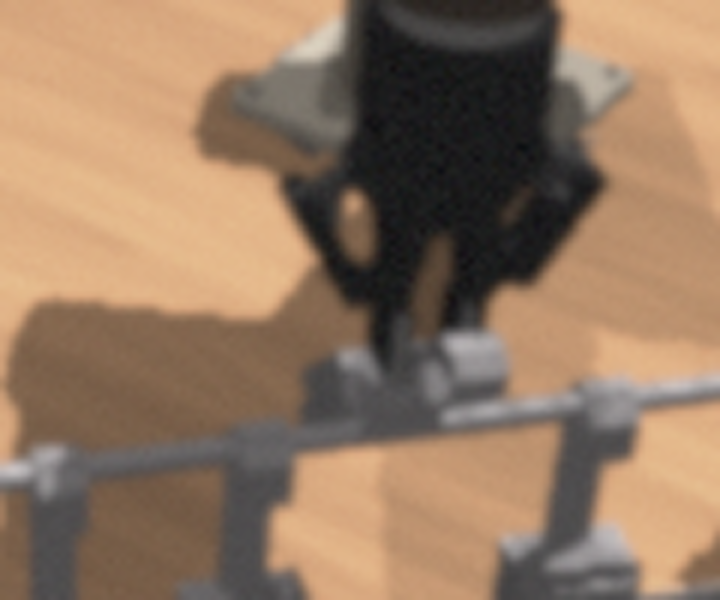

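View pics/wrist20.png

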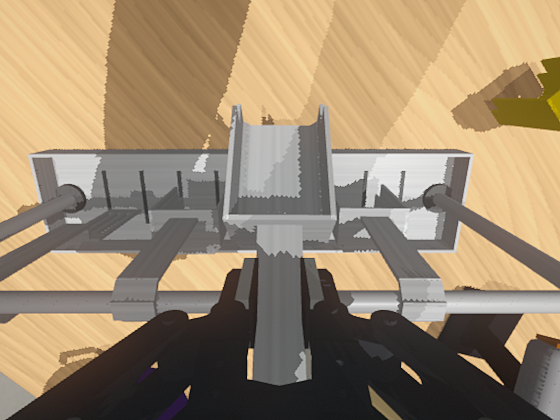

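Run:
```python
from h import *
np.set_printoptions(precision=4,suppress=True)
c=load("pics/wrist20.npz");g=cv2.cvtColor(c["image"],cv2.COLOR_RGB2GRAY)
T=np.array([.4932,.2779,.1902]);rx=np.array([.6363,.7716,0]);ry=np.array([-.7716,.6363,0])
for u in (200,355,370,60,500):
    print(u,g[278:322:2,u])
for p in [(60,302),(200,302),(360,301),(500,302)]:
    X=plane(c,p,.2); print(p,X,"D",(X-T)@rx,(X-T)@ry)
for n,p in dict(far=(136,290),near=(421,288)).items():
    X=plane(c,p,.209); print(n,X,"D",(X-T)@rx,(X-T)@ry)
d=load("pics/scene20.npz")
B=np.array([.507,.296,.2]);print((proj(d,B)-[280,160])*6+2.5)
for b in (45,50,55):
  e=np.cos(np.radians(b))*rx+np.array([0,0,np.sin(np.radians(b))]);n=np.sin(np.radians(b))*rx-np.array([0,0,np.cos(np.radians(b))])
  P=T+[0,0,.029]
  for s,o,nm in((.06,.010,"top"),(.028,.026,"tip"),(-.04,.03,"heel"),(-.125,-.008,"front")):
    print(b,nm,*[((proj(d,P+s*e+o*n+k*ry)-[280,160])*6+2.5) for k in(-.011,.011)],"wrist",proj(c,P+s*e+o*n))
```

```text
200 [209 212 212 212 216 217 177  96 109 117 124 131 137 151 143 135 132 116
 216 200  36  42]
355 [194 194 192 204 205 208 136 110 133 150 166 177 198 228 202 184 179 163
 208  48  44  47]
370 [204 207 205 203 202 207 136 111 134 150 164 174 197 225 201 184 179 168
 195 139  93  44]
60 [207 198 192 201 197 198 162 100 111 118 126 129 133 135 137 136 134 117
 220 204 202 204]
500 [191 197 197 179 173 170 119 116 143 163 179 188 202 214 210 202 198 182
  44  57  57  56]
(60, 302) [0.5984 0.2194 0.2   ] D 0.021801538805665592 -0.11837500525690925
(200, 302) [0.5405 0.2674 0.2   ] D 0.021985669699481333 -0.04323394787031618
(360, 301) [0.474  0.3217 0.2   ] D 0.021573651332537337 0.04262177186620104
(500, 302) [0.4165 0.3701 0.2   ] D 0.022380411762459564 0.11785437029555594
far [0.5545 0.2389 0.209 ] D 0.008908743218500083 -0.07216477502422655
near [0.4444 0.3287 0.209 ] D 0.008113746631816573 0.0699387497740391
[438.3251 425.8531]
45 top [444.9554 363.9287] [498.5197 357.2406] wrist [281.2285 437.5762]
45 tip [427.5399 413.5724] [479.6251 406.9256] wrist [280.7596 354.347 ]
45 heel [382.5098 440.9134] [431.5404 434.5951] wrist [280.252  230.3085]
45 front [318.9895 379.2368] [364.4639 373.5599] wrist [279.8861  76.96  ]
50 top [443.2627 350.4915] [496.8248 343.8461] wrist [281.2997 441.7276]
50 tip [428.0975 406.7384] [480.2707 400.1008] wrist [280.7967 358.9   ]
50 heel [385.5471 448.0154] [434.7148 441.6582] wrist [280.2566 236.7525]
50 front [322.5229 402.4417] [368.0415 396.6972] wrist [279.8657  90.4199]
55 top [441.2029 337.1381] [494.7392 330.5382] wrist [281.3708 444.7443]
55 tip [428.4171 399.5117] [480.6665 392.8862] wrist [280.8346 363.092 ]
55 heel [388.6929 454.5066] [438.0091 448.1105] wrist [280.2636 243.3747]
55 front [326.5802 425.4278] [372.1781 419.6115] wrist [279.8515 103.7412]
```

Emit:
servo_tool(plan="0 0 -6 0 0.8; 0 0 -13 0 0.8; 0 0 -20 0 0.8; 0 0 -27 0 0.8; 0 0 -27 0 0.8; 0 0 -27 0 0.8")

```text
clock: 27.15
tool_pos: [0.493, 0.2774, 0.1642]
ee_rot: [0.665, -0.24, -0.665, -0.24]
wrist_force: [0.2, -0.1, -2.2]
opening: 0.0194
```

Run:
```python
from cap import *
s=arm.read_state(); print(np.round(s["wrist_force"],2),np.round(s["torque"],3),s["tool_pos"])
snap("scene","21",(280,160,400,260))
snap("wrist","21")
```

```text
[ 0.16 -0.14 -2.23] [ 0.042 -0.009 -0.015] [0.49304465 0.27735176 0.16421506]
scene scale 6.0 off 280 160
```

View pics/scene21.png

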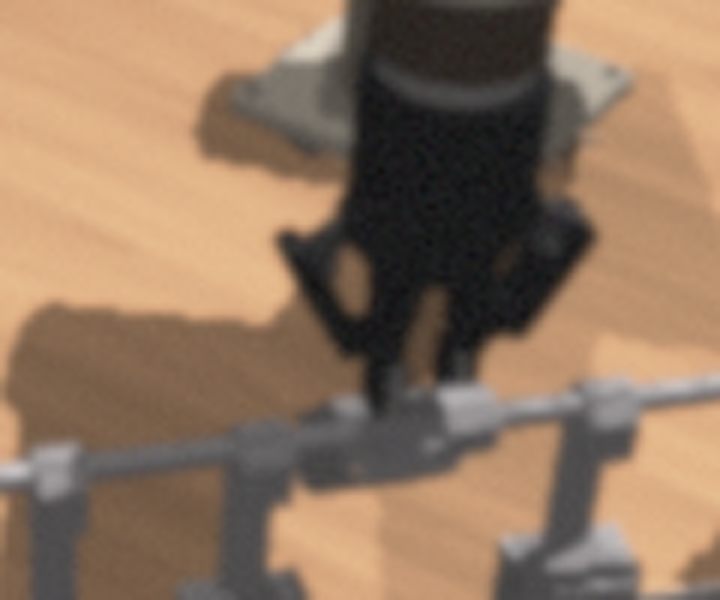

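View pics/wrist21.png

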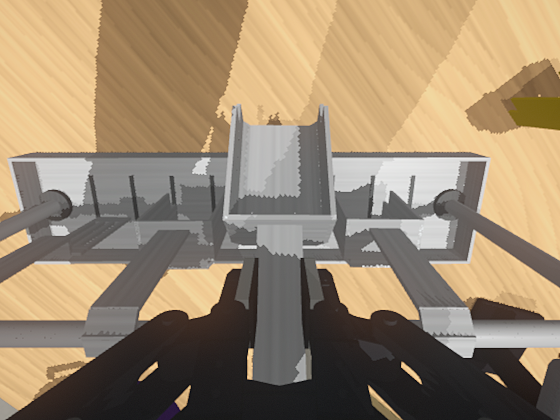

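Emit:
servo_tool(plan="-2 -3 -5 0 0.8; -4 -5 -10 0 0.8; -6 -7 -15 0 0.8; -8 -10 -20 0 0.8; -10 -12 -25 0 0.8; -10 -12 -25 0 0.8")

```text
clock: 28.0
tool_pos: [0.4841, 0.2653, 0.1417]
ee_rot: [0.666, -0.239, -0.664, -0.241]
wrist_force: [-3.4, -4.1, 10.8]
opening: 0.0195
```

Run:
```python
from cap import *
s=arm.read_state(); print(np.round(s["wrist_force"],2),np.round(s["torque"],3),s["tool_pos"])
snap("scene","22",(280,160,400,260))
snap("side","22",(170,80,300,200))
```

```text
[-3.38 -4.08 10.79] [-0.254  0.139 -0.043] [0.48408313 0.26531363 0.14174801]
scene scale 6.0 off 280 160
side scale 5.0 off 170 80
```

View pics/scene22.png

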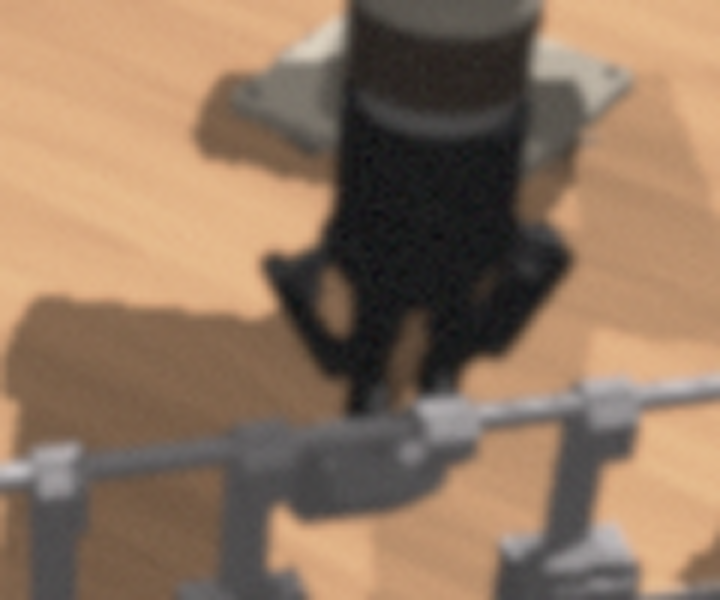

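View pics/side22.png

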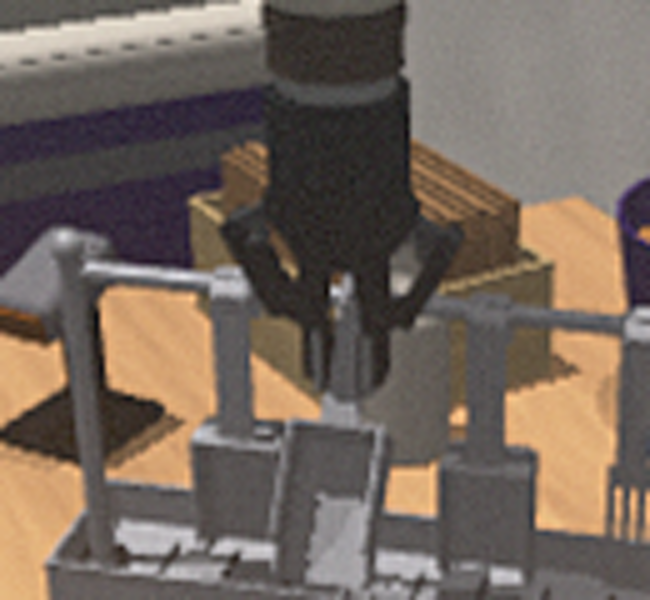

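Emit:
servo_tool(plan="0 0 1 0 0.8; 2 2 0 0 0.8; 4 5 -2 0 0.8; 6 7 -4 0 0.8; 7 8 -5 0 0.8; 8 10 -6 0 0.8; 8 10 -6 0 0.8", force=20)

```text
clock: 28.98
tool_pos: [0.4885, 0.271, 0.1333]
ee_rot: [-0.664, 0.244, 0.665, 0.238]
wrist_force: [-6.8, -11.8, 7.9]
opening: 0.0192
```

Run:
```python
from cap import *
s=arm.read_state(); print(np.round(s["wrist_force"],2),np.round(s["torque"],3),s["tool_pos"])
T=s["tool_pos"];B=np.array([.507,.296,.2]);rx=np.array([.6363,.7716,0]);print("D",(B-T)@rx,"h",.2-T[2]-.029)
snap("scene","23",(280,160,400,260))
snap("side","23",(170,80,300,200))
snap("wrist","23")
```

```text
[ -6.84 -11.79   7.9 ] [-1.86   0.996 -0.038] [0.48846619 0.2710296  0.1332784 ]
D 0.031060225188630615 h 0.037721604882987564
scene scale 6.0 off 280 160
side scale 5.0 off 170 80
```

View pics/wrist23.png

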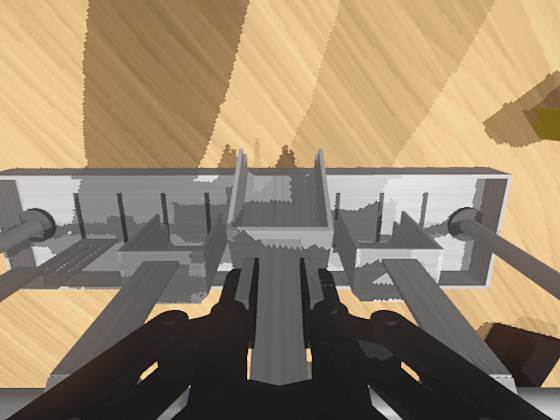

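View pics/side23.png

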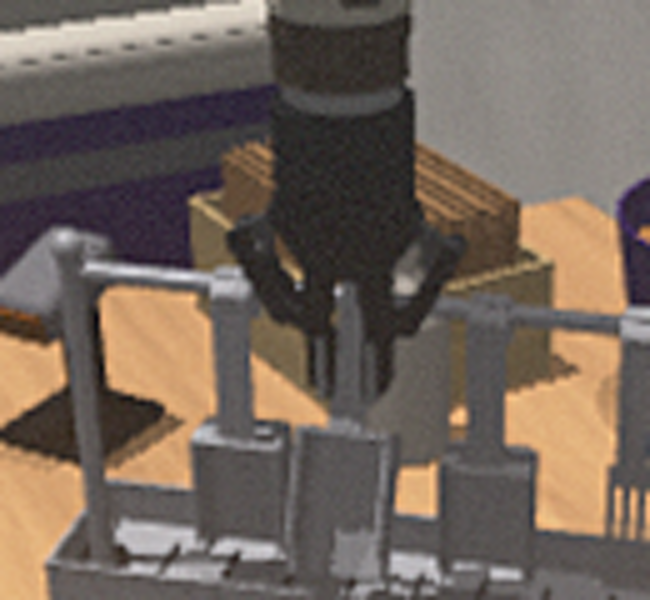

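View pics/scene23.png

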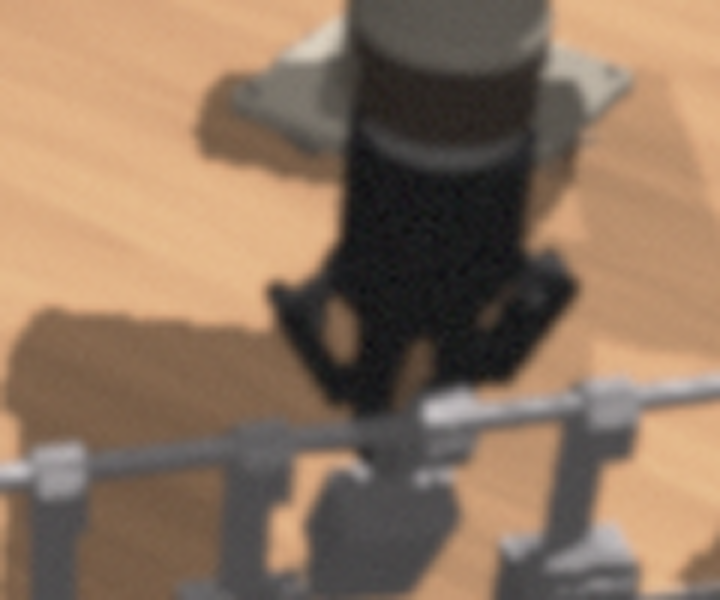

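Run:
```python
from h import *
np.set_printoptions(precision=1,suppress=True)
rx=np.array([.6363,.7716,0]);c=load("pics/wrist23.npz");d=load("pics/side23.npz");T=np.array([.4885,.2710,.1333])+[0,0,.029]
for g in (40,45):
 for b in (50,55,60,65,70,75):
  r=np.radians(b);e=np.cos(r)*rx+[0,0,np.sin(r)];n=np.sin(r)*rx-[0,0,np.cos(r)]
  print(g,b,"tip(obs152)",proj(c,T-(g+71)/1e3*e-.008*n)[1],"back(obs230)",proj(c,T-g/1e3*e-.008*n)[1],"side tip",(proj(d,T-(g+71)/1e3*e-.008*n)-[170,80])*5+2,"back",(proj(d,T-g/1e3*e-.008*n)-[170,80])*5+2)
```

```text
40 50 tip(obs152) 104.69687697271374 back(obs230) 200.9945827445373 side tip [319.7 574.9] back [338.2 449.4]
40 55 tip(obs152) 116.42418529757616 back(obs230) 203.87846791623772 side tip [323.6 577.8] back [339.4 451.6]
40 60 tip(obs152) 128.17133211598087 back(obs230) 207.18849592392831 side tip [327.7 579.2] back [340.7 453.3]
40 65 tip(obs152) 139.92670736877471 back(obs230) 210.88585237379857 side tip [331.9 579.1] back [342.1 454.4]
40 70 tip(obs152) 151.68602794782709 back(obs230) 214.93443507803707 side tip [336.1 577.5] back [343.6 455. ]
40 75 tip(obs152) 163.45076961281958 back(obs230) 219.3008312804637 side tip [340.4 574.5] back [345.1 455. ]
45 50 tip(obs152) 99.22911606822485 back(obs230) 192.820039967146 side tip [318.4 583.8] back [336.9 458.2]
45 55 tip(obs152) 111.56524554271901 back(obs230) 196.31371508404666 side tip [322.5 586.7] back [338.3 460.5]
45 60 tip(obs152) 123.86421877680257 back(obs230) 200.23965819008637 side tip [326.8 588. ] back [339.8 462.2]
45 65 tip(obs152) 136.1226601184955 back(obs230) 204.5552003290293 side tip [331.1 587.8] back [341.4 463.2]
45 70 tip(obs152) 148.34357006724156 back(obs230) 209.22140922476078 side tip [335.6 586. ] back [343.1 463.7]
45 75 tip(obs152) 160.53488746892447 back(obs230) 214.20291567919483 side tip [340.1 582.7] back [344.8 463.5]
```

Run:
```python
from h import *
from scipy.optimize import least_squares
rx=np.array([.6363,.7716,0])
def pt(T,s,o,r):
  e=np.cos(r)*rx+[0,0,np.sin(r)];n=np.sin(r)*rx-[0,0,np.cos(r)]; return T+[0,0,.029]-s*e+o*n
obs={"17":([.4768,.2579,.2120],None,216),"19":([.4720,.2523,.1577],115,216),"20":([.4932,.2779,.1902],106,217),"21":([.4930,.2774,.1642],106,218),"23":([.4885,.2710,.1333],152,230)}
for k,(T,a,b) in obs.items():
  c=load(f"pics/wrist{k}.npz");T=np.array(T)
  if a is None:
    for g in(30,35,40,45): print(k,g,[round(proj(c,pt(T,g/1e3,-.008,np.radians(x)))[1],1) for x in(0,5)]); 
    continue
  f=lambda p:[proj(c,pt(T,p[0]+.071,-.008,p[1]))[1]-a,proj(c,pt(T,p[0],-.008,p[1]))[1]-b]
  r=least_squares(f,[.04,1.]);print(k,"g",r.x[0]*1e3,"beta",np.degrees(r.x[1]),r.cost)
```

```text
17 30 [np.float64(227.5), np.float64(223.8)]
17 35 [np.float64(216.0), np.float64(212.2)]
17 40 [np.float64(204.3), np.float64(200.4)]
17 45 [np.float64(192.3), np.float64(188.4)]
19 g 31.363372834752607 beta 50.34373226092264 3.6350710512584224e-27
20 g 30.87075932590004 beta 45.16199171308193 4.725592366635949e-26
21 g 29.43730638077781 beta 45.14373917169833 4.080367255037579e-25
23 g 26.188066903395114 beta 65.4357716290558 4.0389678347315804e-28
```

Emit:
servo_tool(plan="-3 -4 0 0 0.8; -4 -5 -4 0 0.8; -5 -6 -8 0 0.8; -6 -8 -12 0 0.8; -8 -9 -16 0 0.8; -8 -9 -16 0 0.8", force=40)

```text
clock: 29.88
tool_pos: [0.4855, 0.2671, 0.1209]
ee_rot: [0.667, -0.238, -0.663, -0.242]
wrist_force: [-2.2, -4.4, 14.8]
opening: 0.0193
```

Run:
```python
from cap import *
s=arm.read_state(); print(np.round(s["wrist_force"],2),np.round(s["torque"],3),s["tool_pos"])
T=s["tool_pos"];B=np.array([.507,.296,.2]);rx=np.array([.6363,.7716,0]);print("D",(B-T)@rx,"h",.2-T[2]-.029)
snap("scene","24",(280,160,400,260))
snap("side","24",(170,80,300,200))
snap("wrist","24")
```

```text
[-2.17 -4.41 14.8 ] [-0.215 -0.002 -0.035] [0.48547092 0.26713808 0.12091317]
D 0.03596881053592842 h 0.05008682904461462
scene scale 6.0 off 280 160
side scale 5.0 off 170 80
```

View pics/wrist24.png

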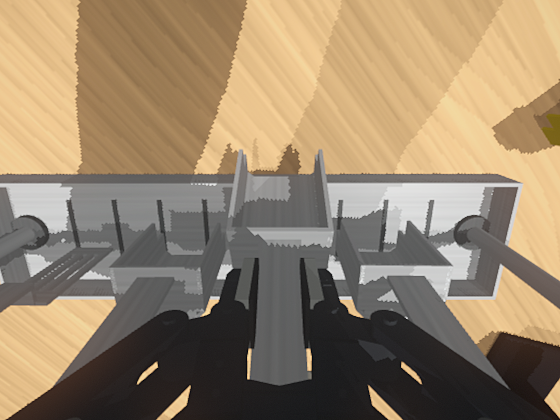

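View pics/side24.png

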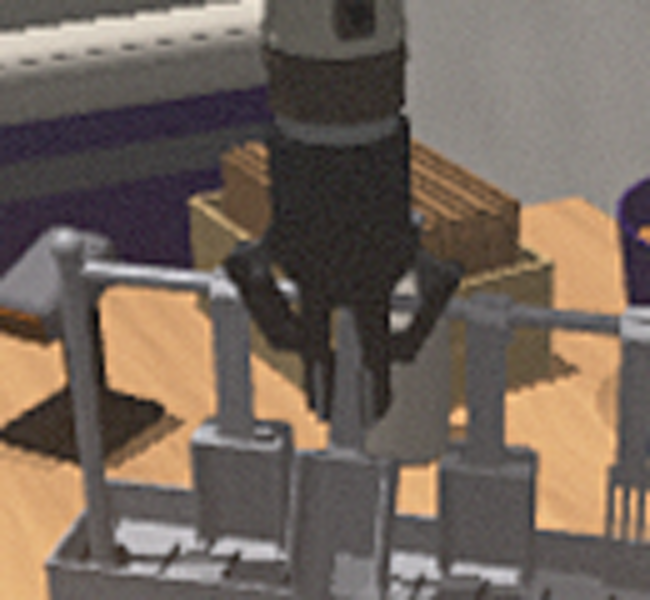

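View pics/scene24.png

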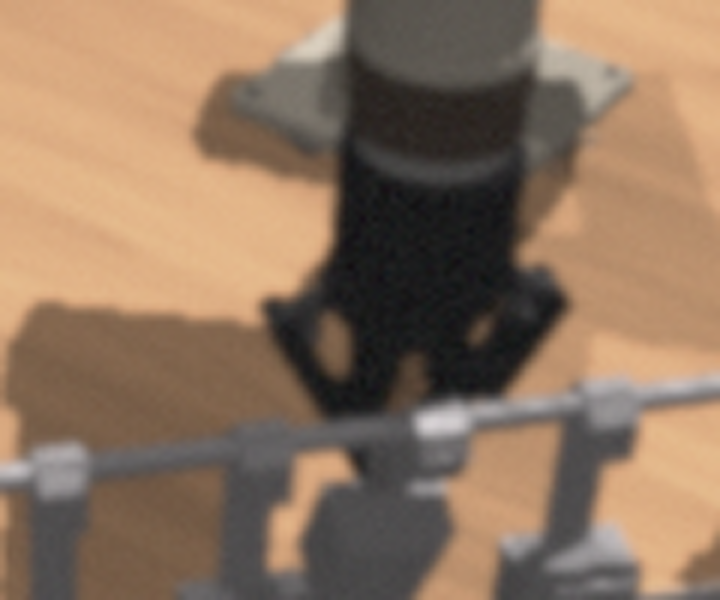

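Run:
```python
from h import *
c=load("pics/side24.npz");im=c["image"][150:215,180:320,::-1]
cv2.imwrite("pics/s24z.png",cv2.resize(im,None,fx=5.7,fy=5.7,interpolation=cv2.INTER_CUBIC))
```

```text
(no output)
```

View pics/s24z.png

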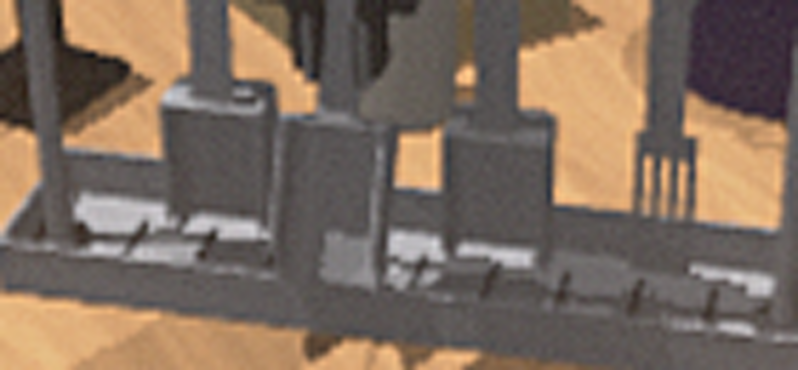

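```bash
cat > fit.py <<'E'
from h import *
from scipy.optimize import least_squares
rx=np.array([.6363,.7716,0]);B=np.array([.507,.296,.2])
def fit(k,T,a,b):
  c=load(f"pics/wrist{k}.npz");T=np.array(T)
  def pt(s,o,r):
    e=np.cos(r)*rx+[0,0,np.sin(r)];n=np.sin(r)*rx-[0,0,np.cos(r)]; return T+[0,0,.029]-s*e+o*n
  f=lambda p:[proj(c,pt(p[0]+.071,-.008,p[1]))[1]-a,proj(c,pt(p[0],-.008,p[1]))[1]-b]
  r=least_squares(f,[.04,1.]).x
  D=(B-T)@rx;h=.171-T[2];e=np.array([np.cos(r[1]),np.sin(r[1])]);n=np.array([e[1],-e[0]])
  print("g %.1f beta %.1f D %.1f h %.1f bar: s %.1f perp %.1f seat s %.1f"%(r[0]*1e3,np.degrees(r[1]),D*1e3,h*1e3,e@[D,h]*1e3,n@[D,h]*1e3,97-r[0]*1e3-6))
E
python3 -c "
from fit import *
fit('24',[.4855,.2671,.1209],152,231);fit('24',[.4855,.2671,.1209],156,231)"
```

```text
g 26.0 beta 65.9 D 36.0 h 50.1 bar: s 60.4 perp 12.4 seat s 65.0
g 26.6 beta 68.1 D 36.0 h 50.1 bar: s 59.9 perp 14.7 seat s 64.4
```

Emit:
servo_tool(plan="1 1 0 0 0.8; 2 3 0 0 0.8; 4 4 0 0 0.8; 5 6 0 0 0.8; 6 7 0 0 0.8; 7 8 0 0 0.8; 7 8 0 0 0.8", force=20)

```text
clock: 30.9
tool_pos: [0.4876, 0.2704, 0.1177]
ee_rot: [-0.664, 0.243, 0.665, 0.238]
wrist_force: [-9.3, -12.9, 11.8]
opening: 0.0191
```

Run:
```python
from cap import *
s=arm.read_state(); print(np.round(s["wrist_force"],2),np.round(s["torque"],3),s["tool_pos"])
T=s["tool_pos"];B=np.array([.507,.296,.2]);rx=np.array([.6363,.7716,0]);print("D",(B-T)@rx,"h",.2-T[2]-.029)
snap("scene","25",(280,160,400,260))
snap("side","25",(170,80,300,200))
snap("wrist","25")
```

```text
[ -9.26 -12.92  11.78] [-1.713  1.164 -0.008] [0.48760303 0.27037671 0.11766398]
D 0.032113220773022505 h 0.053336022994910554
scene scale 6.0 off 280 160
side scale 5.0 off 170 80
```

View pics/wrist25.png

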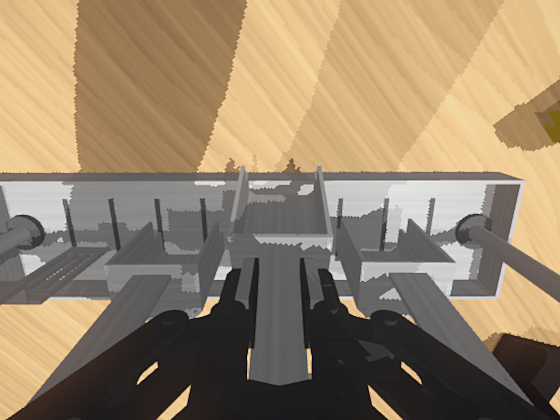

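View pics/side25.png

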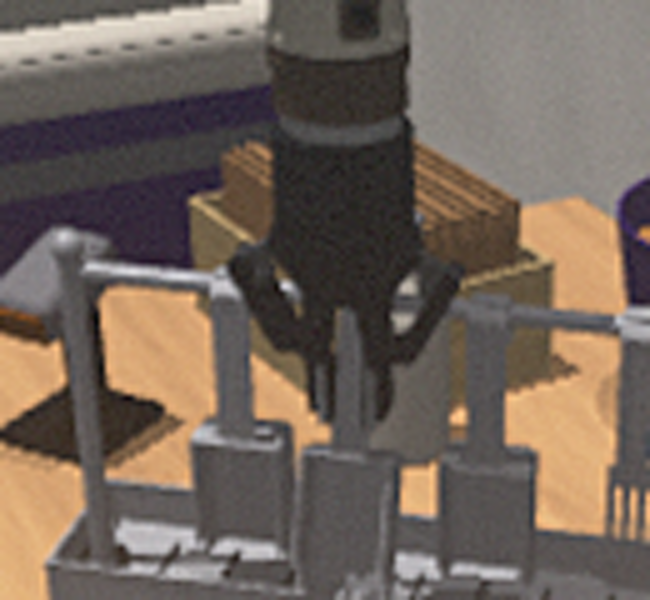

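View pics/scene25.png

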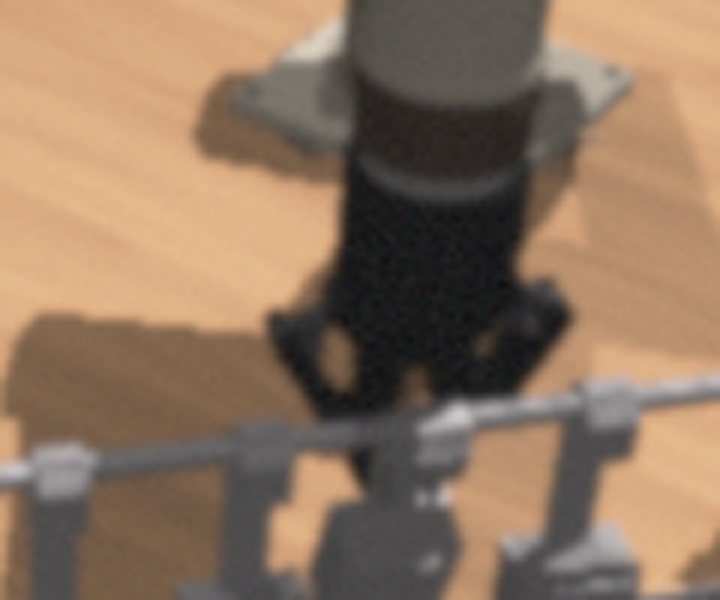

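```bash
python3 -c "
from fit import *
fit('25',[.4876,.2704,.1177],168,236)
for z in (.05,.055,.06,.065,.07,.075):
  pass
c=load('pics/scene25.npz');T=np.array([.4876,.2704,.1177])
for z in (.06,.09,.098,.105): print(z,(proj(c,T+[0,0,z]+.03*rx)-[280,160])*6+2.5)
"
```

```text
g 24.2 beta 72.4 D 32.1 h 53.3 bar: s 60.5 perp 14.5 seat s 66.8
0.06 [428.58203213 464.36923022]
0.09 [435.40791332 408.63102724]
0.098 [437.26775319 393.4441043 ]
0.105 [438.90914626 380.04095561]
```

Emit:
servo_tool(plan="-1 -1 1 0 0.8; -2 -3 2 0 0.8; -3 -4 3 0 0.8; -3 -4 3 0 0.8", force=40)

```text
clock: 31.55
tool_pos: [0.4858, 0.2689, 0.119]
ee_rot: [-0.665, 0.241, 0.666, 0.239]
wrist_force: [-2.4, -5.1, -1.7]
opening: 0.0197
```

Emit:
servo_tool(plan="0 0 0 0 0.7; 0 0 0 0 0.64; 0 0 0 0 0.6; 0 0 0 0 0.55; 0 0 0 0 0.5; 0 0 0 0 0.5; 0 0 0 0 0.5; 0 0 0 0 0.5", force=20)

```text
clock: 32.55
tool_pos: [0.4869, 0.2703, 0.1201]
ee_rot: [-0.665, 0.24, 0.665, 0.24]
wrist_force: [0.7, 0.1, -0.8]
opening: 0.0426
```

Run:
```python
from cap import *
s=arm.read_state(); print(np.round(s["wrist_force"],2),np.round(s["torque"],3),s["tool_pos"],s["opening"])
snap("scene","26",(260,180,420,300))
snap("side","26",(160,100,340,220))
snap("wrist","26")
```

```text
[ 0.68  0.13 -0.81] [-0.012 -0.035  0.012] [0.48694758 0.2702838  0.12011994] 0.04259565138695649
scene scale 5.0 off 260 180
side scale 4.444 off 160 100
```

View pics/wrist26.png

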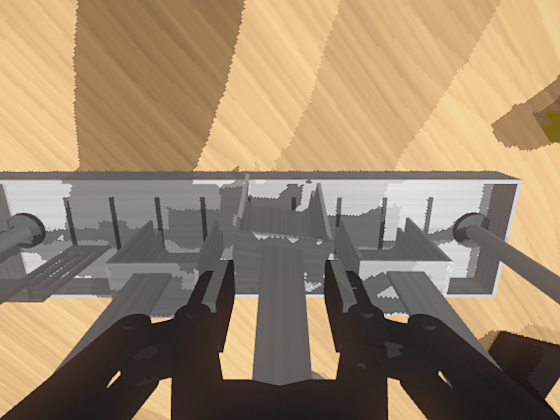

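View pics/side26.png

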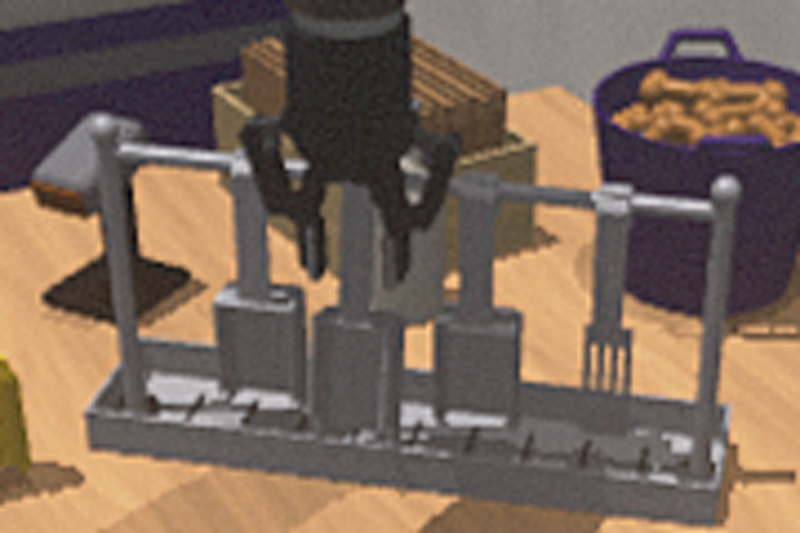

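View pics/scene26.png

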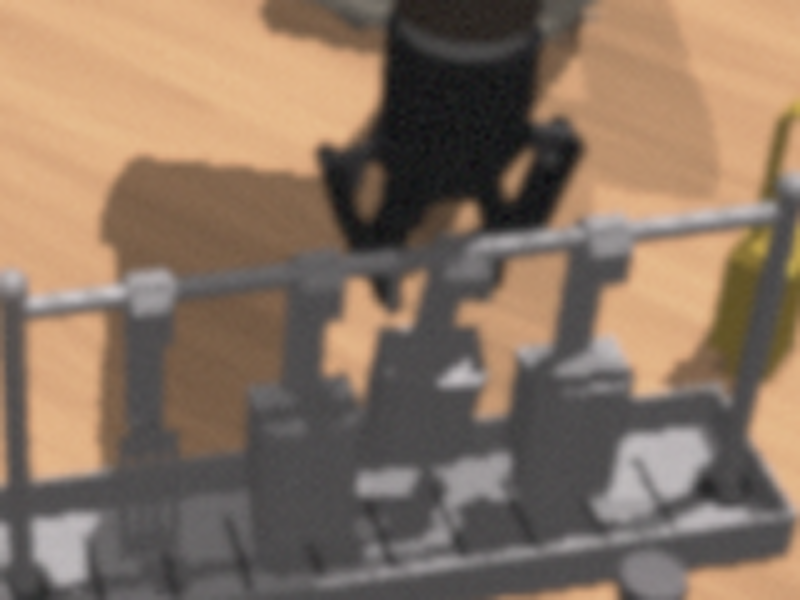

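Emit:
servo_tool(plan="0 0 0 0 0.45; 0 0 0 0 0.45; 0 0 0 0 0.45")

```text
clock: 33.08
tool_pos: [0.4869, 0.2703, 0.1201]
ee_rot: [-0.665, 0.24, 0.665, 0.24]
wrist_force: [0.2, 0.5, 0.6]
opening: 0.047
```

Run:
```python
from cap import *
a=load("pics/wrist26.npz")["image"];b=load("pics/scene26.npz")["image"]
c=snap("wrist","27"); d=snap("scene","27",(290,200,400,280))
print(np.abs(c["image"].astype(int)-a).max(axis=2)[140:260,230:335].mean(), np.abs(d["image"].astype(int)-b).max(axis=2)[225:290,310:370].mean())
```

```text
scene scale 7.273 off 290 200
1.322142857142857 2.983846153846154
```

View pics/wrist27.png

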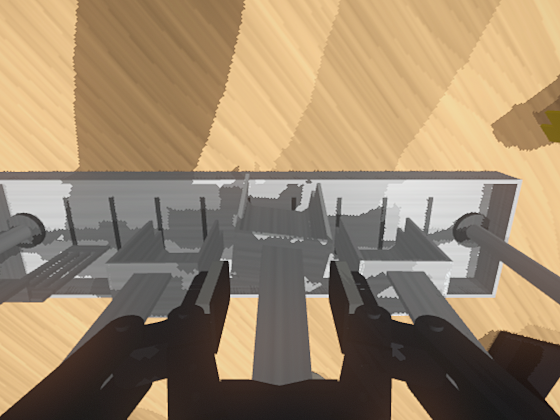

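View pics/scene27.png

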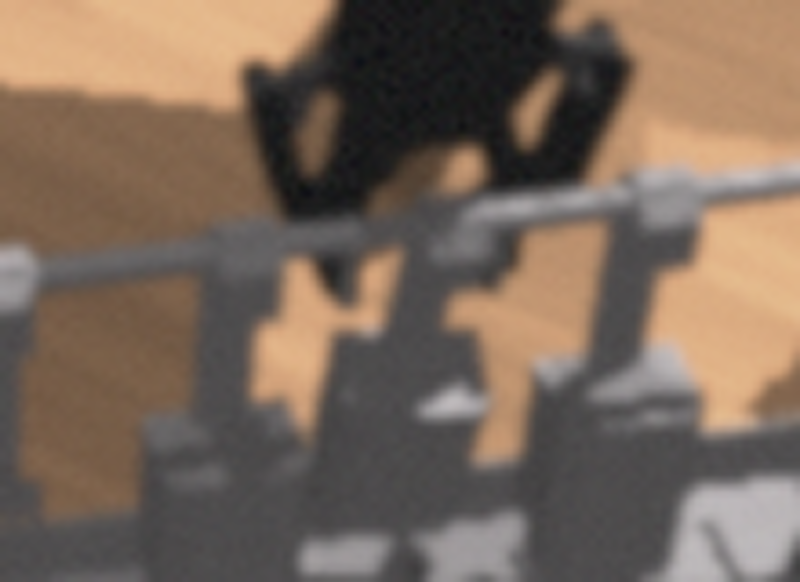

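Emit:
servo_tool(plan="-3 -4 0 0 0.4; -6 -8 5 0 0.35; -10 -12 20 0 0.35; -14 -16 45 0 0.35; -20 -24 75 0 0.35; -25 -30 100 0 0.35; -30 -36 110 0 0.35; -30 -36 110 0 0.35")

```text
clock: 34.17
tool_pos: [0.457, 0.2341, 0.2312]
ee_rot: [0.666, -0.24, -0.665, -0.241]
wrist_force: [0.4, 0.3, -0.4]
opening: 0.0557
```

Run:
```python
from cap import *
s=arm.read_state(); print(s["tool_pos"])
snap("wrist","28"); snap("scene","28",(260,190,420,310));snap("side","28",(170,110,320,220))
```

```text
[0.4570258  0.23409731 0.23120446]
scene scale 5.0 off 260 190
side scale 5.333 off 170 110
```

View pics/wrist28.png

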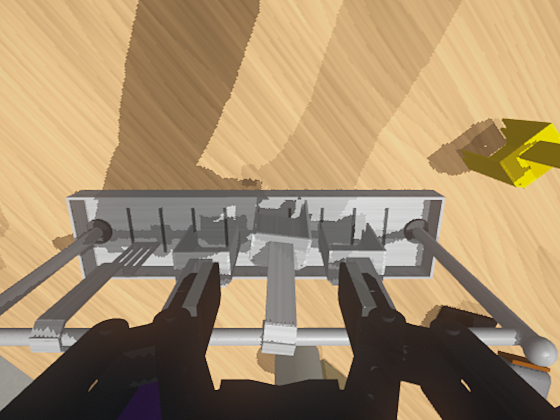

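View pics/scene28.png

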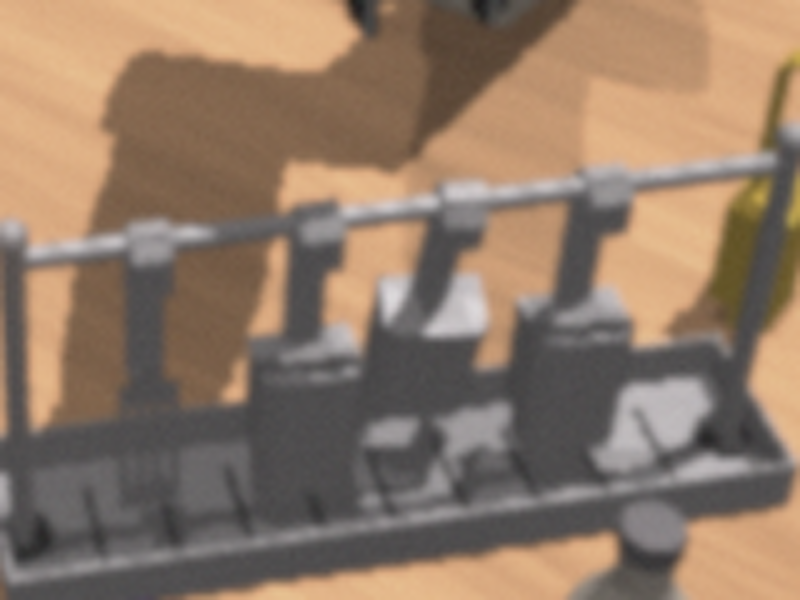

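View pics/side28.png

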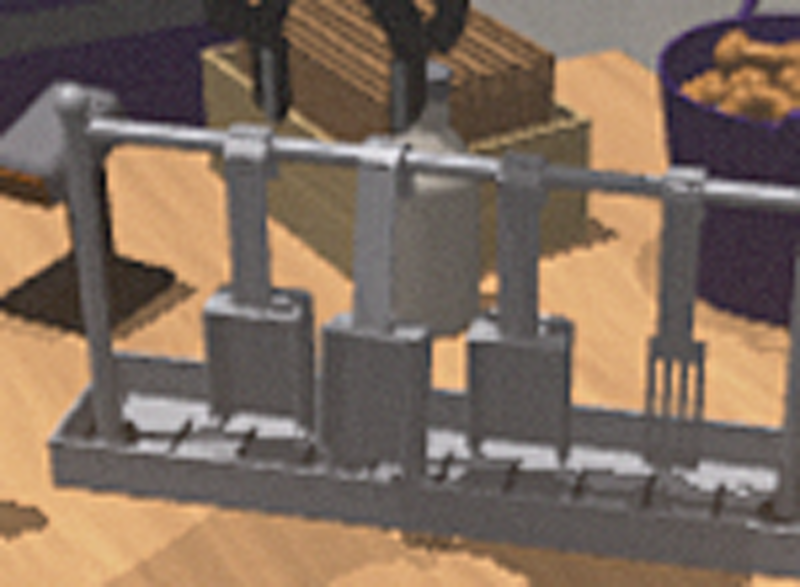

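Run:
```python
from h import *
im=cv2.imread("pics/wrist28.png")
cv2.imwrite("pics/w28z.png",cv2.resize(im[185:365,200:360],None,fx=3.3,fy=3.3,interpolation=cv2.INTER_CUBIC))
```

```text
(no output)
```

View pics/w28z.png

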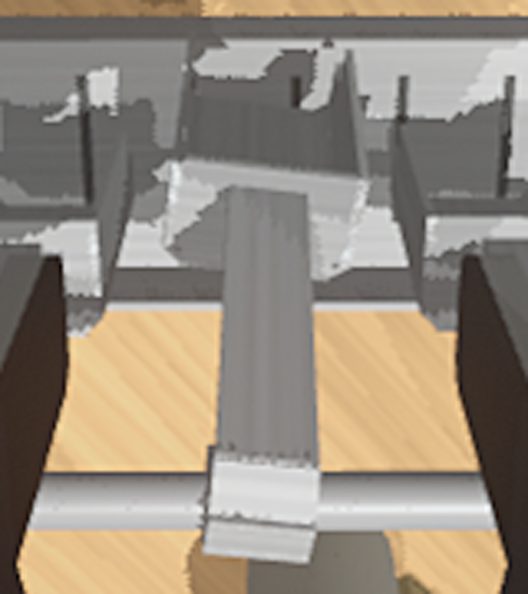

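```bash
cat > m.py <<'E'
from h import *
rx=np.array([.6363,.7716,0]);ry=np.array([-.7716,.6363,0]);B=np.array([.507,.296,.2])
def onp(c,uv,k=0):
    o,v=ray(c,uv); t=((B+k*ry-o)@ry)/(v@ry); X=o+t*v; return ((X-B)@rx*1e3,X[2]*1e3)
def atx(c,uv,x):
    o,v=ray(c,uv); t=((B+x*rx-o)@rx)/(v@rx); X=o+t*v; return ((X-B)@ry*1e3,X[2]*1e3)
E
python3 - <<'E'
from m import *
np.set_printoptions(precision=1,suppress=True)
d=load("pics/side28.npz");s=load("pics/scene28.npz");c=load("pics/wrist28.npz")
# stereo scene/side of back wall-top corners and hook
F=lambda u,v:crop(u,v,5.333,170,110);G=lambda u,v:crop(u,v,5,260,190);W=lambda u,v:crop(u,v,3.3,200,185)
def rel(X): X=X-B; return np.array([X@rx,X@ry,X[2]+.2])*1e3
for n,a,b in [("hooktop mid",(382,142),(465,190)),("handle low",(374,328),(428,335))]:
    X,e=tri(d,F(*a),s,G(*b));print(n,rel(X),e*1e3)
for n,a,b in [("backL wr/side near",(365,178),(325,325)),("backR(near) ",(172,165),(430,330))]:
    pass
for n,w,a in [("handle low",(270,190),(374,328)),("hook edge mid",(265,455),(382,142)),("back corner near",(362,182),(326,328)),("back corner far",(172,160),(430,328))]:
    X,e=tri(c,W(*w),d,F(*a));print(n,rel(X),e*1e3)
for n,p in dict(near=(608,172),far=(325,212),ours=(465,190)).items(): print(n,rel(plane(s,G(*p),.209)))
for n,p in dict(tipN=(350,50),tipF=(185,50)).items(): print(n,[rel(plane(c,W(*p),z)) for z in(.035,.045,.055)])
print("rim",[rel(plane(c,W(u,30),.032)) for u in(100,400)])
E
```

```text
hooktop mid [ -1.3   0.3 209. ] 1.794279718962288
handle low [-14.9  -0.4 102.4] 11.26558133770543
handle low [-35.2  -0.2 116.1] 1.3747336968173387
hook edge mid [-26.2  -3.3 220. ] 4.955439360981001
back corner near [-36.7  25.7 113.9] 0.5505459084602125
back corner far [-45.8 -29.9 124.3] 9.255076258082202
near [ -0.5  73.8 209. ]
far [  2.4 -73.2 209. ]
ours [ -0.7  -0.8 209. ]
tipN [array([-51. ,  28.3,  35. ]), array([-54. ,  27.4,  45. ]), array([-57.1,  26.6,  55. ])]
tipF [array([-51.1, -28. ,  35. ]), array([-54.2, -27.3,  45. ]), array([-57.2, -26.5,  55. ])]
rim [array([-57.4, -57.2,  32. ]), array([-57.2,  45.5,  32. ])]
```

Emit:
servo_tool(plan="0 0 -30 0 0.42; 0 0 -60 0 0.42; 0 0 -90 0 0.42; 0 0 -108 0 0.42; 8 9 -108 0 0.42; 16 19 -108 0 0.42; 24 29 -108 0 0.42; 31 38 -108 0 0.42; 31 38 -108 0 0.42")

```text
clock: 35.45
tool_pos: [0.4887, 0.2733, 0.1223]
ee_rot: [0.665, -0.239, -0.665, -0.24]
wrist_force: [-0.6, 0.0, 0.1]
opening: 0.0497
```

Run:
```python
from cap import *
s=arm.read_state(); print(s["tool_pos"],s["wrist_force"])
snap("wrist","29"); snap("side","29",(170,110,320,220))
```

```text
[0.4887246  0.2732962  0.12233343] [-0.58949907  0.02634391  0.09064702]
side scale 5.333 off 170 110
```

View pics/wrist29.png

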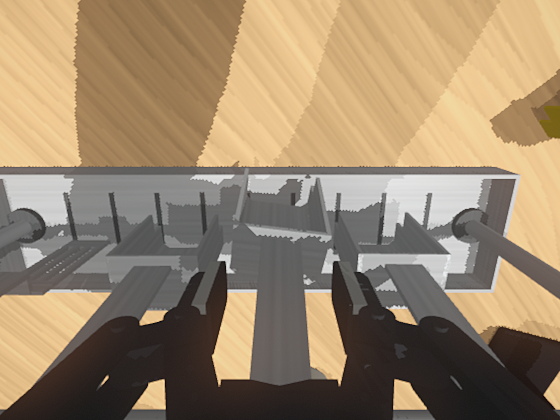

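View pics/side29.png

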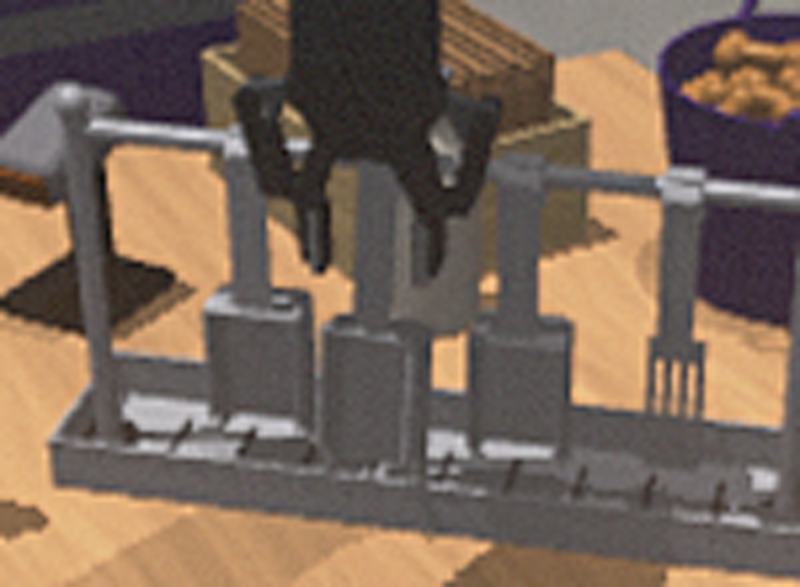

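Emit:
servo_tool(plan="-1 -2 0 0 0.42; -1 -2 0 0 0.6; -1 -2 0 0 0.7; -1 -2 0 0 0.8; -1 -2 0 0 0.8; -1 -2 0 0 0.8; -1 -2 3 0 0.8; -1 -2 6 0 0.8; -1 -2 9 0 0.8; -1 -2 9 0 0.8", force=40)

```text
clock: 36.8
tool_pos: [0.4872, 0.2704, 0.1314]
ee_rot: [0.665, -0.24, -0.665, -0.24]
wrist_force: [0.5, 0.5, -1.0]
opening: 0.02
```

Run:
```python
from cap import *
s=arm.read_state(); print(s["tool_pos"],s["wrist_force"])
snap("wrist","30"); snap("scene","30",(290,190,400,300));snap("side","30",(170,110,320,220))
```

```text
[0.48717492 0.2704039  0.13142632] [ 0.50464324  0.54906622 -1.00023258]
scene scale 5.455 off 290 190
side scale 5.333 off 170 110
```

View pics/wrist30.png

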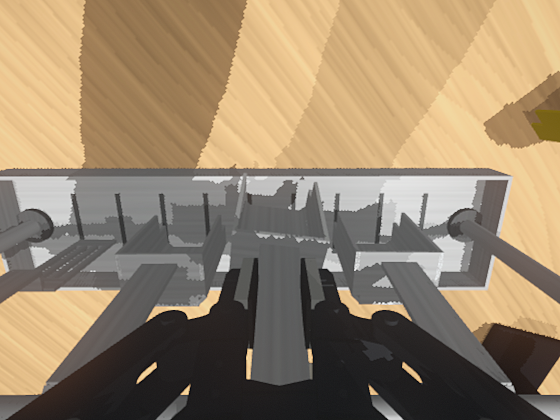

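View pics/scene30.png

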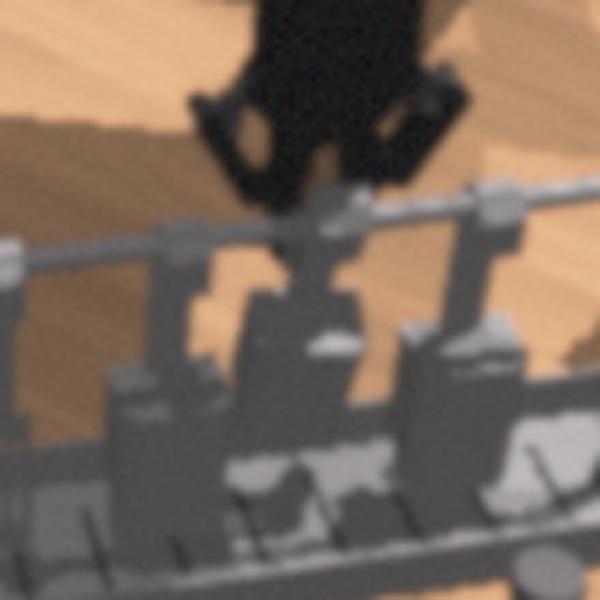

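View pics/side30.png

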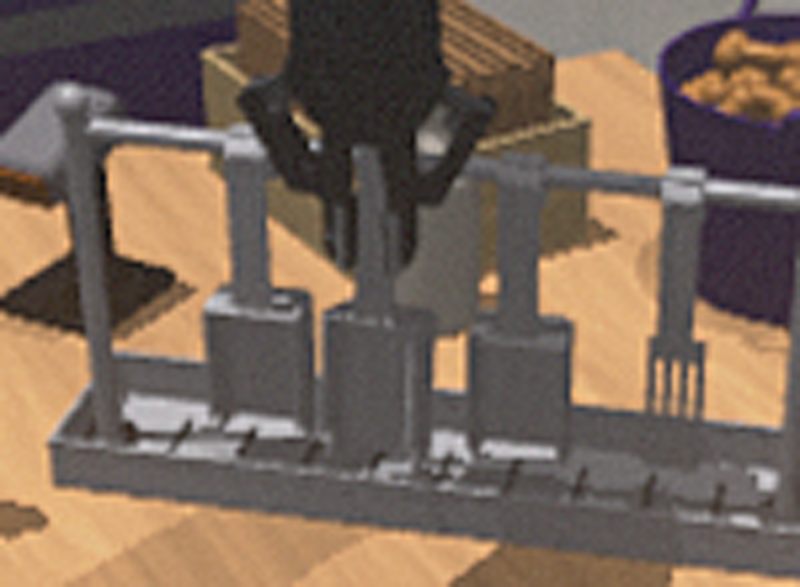

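Emit:
servo_tool(plan="2 2 0 0 0.8; 3 4 0 0 0.8; 5 6 0 0 0.8; 6 8 0 0 0.8; 8 9 0 0 0.8; 9 11 0 0 0.8; 9 11 0 0 0.8", force=20)

```text
clock: 37.83
tool_pos: [0.4927, 0.2769, 0.1297]
ee_rot: [-0.664, 0.244, 0.666, 0.237]
wrist_force: [-7.4, -11.1, 2.0]
opening: 0.0197
```

Run:
```python
from cap import *
s=arm.read_state(); print(s["tool_pos"],s["wrist_force"])
T=s["tool_pos"];B=np.array([.507,.296,.2]);rx=np.array([.6363,.7716,0]);print("D",(B-T)@rx,"h",.2-T[2]-.029)
snap("wrist","31"); snap("scene","31",(290,190,400,300));snap("side","31",(170,110,320,220))
```

```text
[0.49270583 0.27691489 0.12971597] [ -7.41080101 -11.09527827   2.0381284 ]
D 0.023821450615682797 h 0.04128402919068577
scene scale 5.455 off 290 190
side scale 5.333 off 170 110
```

View pics/wrist31.png

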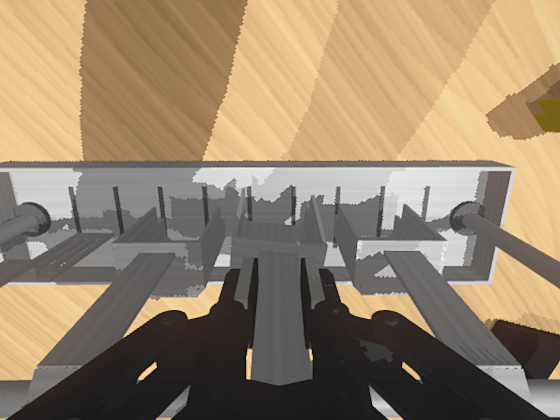

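View pics/scene31.png

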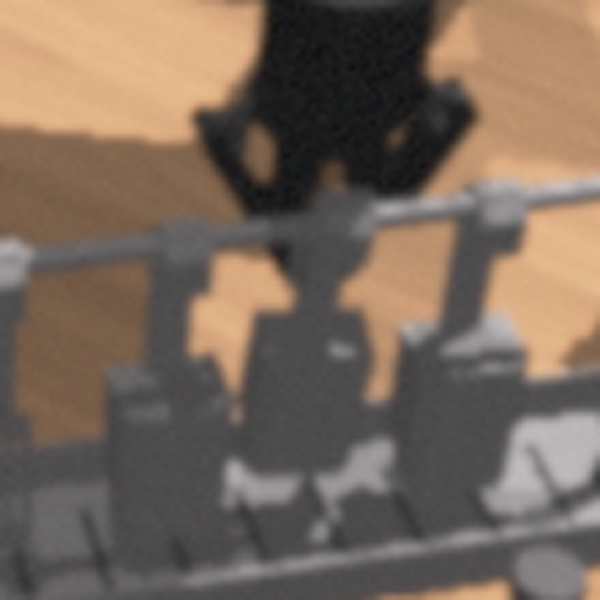

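Emit:
servo_tool(plan="-1 -1 0 0 0.8; -2 -3 -2 0 0.8; -3 -4 -4 0 0.8; -3 -4 -6 0 0.8; -3 -4 -8 0 0.8; -3 -4 -8 0 0.8", force=40)

```text
clock: 38.72
tool_pos: [0.4919, 0.2761, 0.1234]
ee_rot: [-0.665, 0.241, 0.665, 0.239]
wrist_force: [-3.5, -5.6, 2.2]
opening: 0.0202
```

Run:
```python
from cap import *
s=arm.read_state(); print(s["tool_pos"],s["wrist_force"])
snap("wrist","32"); snap("scene","32",(290,190,400,300))
```

```text
[0.49190606 0.27605766 0.12338469] [-3.52388642 -5.60718787  2.20035268]
scene scale 5.455 off 290 190
```

View pics/wrist32.png

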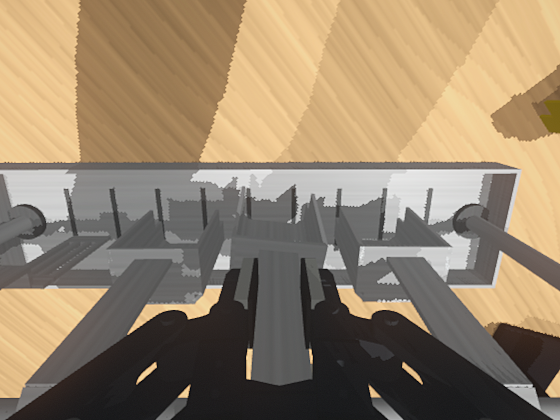

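View pics/scene32.png

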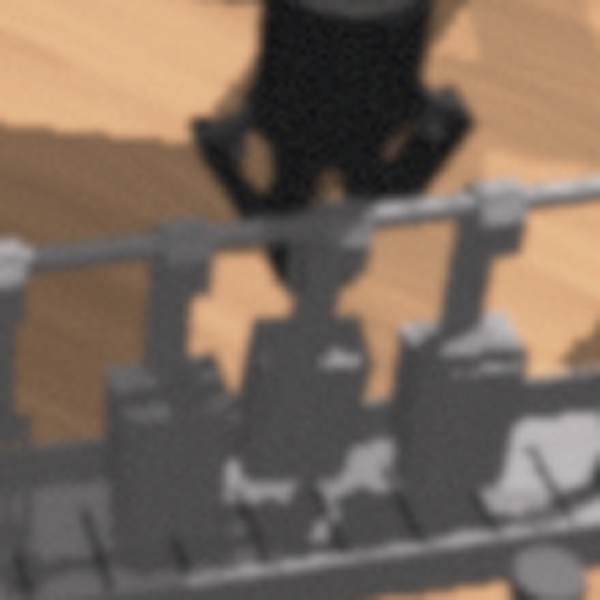

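Run:
```python
from m import *
c=load("pics/wrist32.npz")
im=c["image"][140:300,180:380,::-1];cv2.imwrite("pics/w32z.png",cv2.resize(im,None,fx=3.75,fy=3.75,interpolation=cv2.INTER_CUBIC))
def rel(X): X=X-B; return np.round(np.array([X@rx,X@ry,X[2]+.2])*1e3,1)
for p in [(247,186),(316,194),(155,208),(432,205)]: print(p,[rel(plane(c,p,z)) for z in(.038,.044)])
```

```text
(247, 186) [array([-42. , -26.3,  38. ]), array([-43.5, -25.8,  44. ])]
(316, 194) [array([-35.4,  26.9,  38. ]), array([-37.1,  26.2,  44. ])]
(155, 208) [array([-24.4, -99.2,  38. ]), array([-26.3, -96.9,  44. ])]
(432, 205) [array([-26.2, 118.1,  38. ]), array([-28.2, 115.2,  44. ])]
```

View pics/w32z.png

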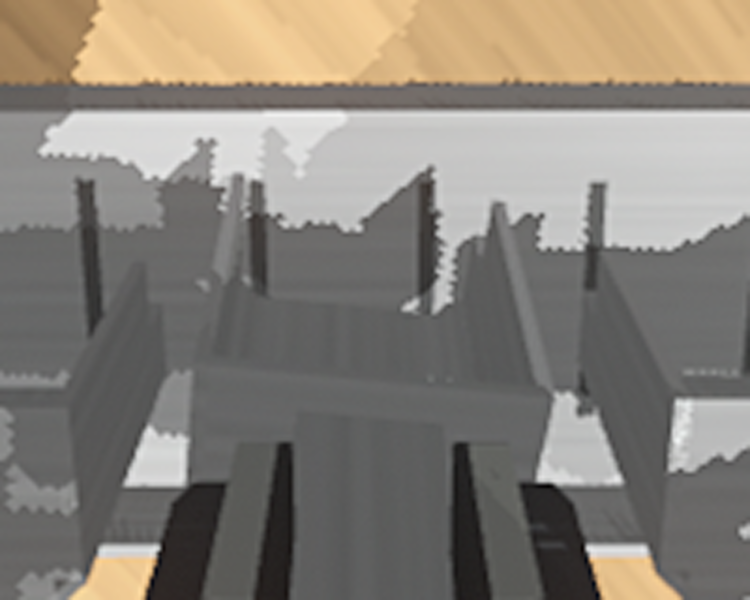

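Emit:
servo_tool(plan="-1 -2 0 0.05 0.8; -1 -2 -1 0.11 0.8; -1 -2 -2 0.11 0.8; -1 -2 -2 0.11 0.8")

```text
clock: 39.33
tool_pos: [0.4931, 0.2757, 0.1226]
ee_rot: [0.678, -0.203, -0.676, -0.204]
wrist_force: [0.3, -2.3, 4.8]
opening: 0.0201
```

Run:
```python
from cap import *
from m import *
s=arm.read_state(); print(s["tool_pos"],s["wrist_force"])
c=snap("wrist","33")
im=c["image"][140:300,180:380,::-1];cv2.imwrite("pics/w33z.png",cv2.resize(im,None,fx=3.75,fy=3.75,interpolation=cv2.INTER_CUBIC))
```

```text
[0.49310014 0.2757087  0.1226174 ] [ 0.29895354 -2.33252387  4.83058065]
```

View pics/w33z.png

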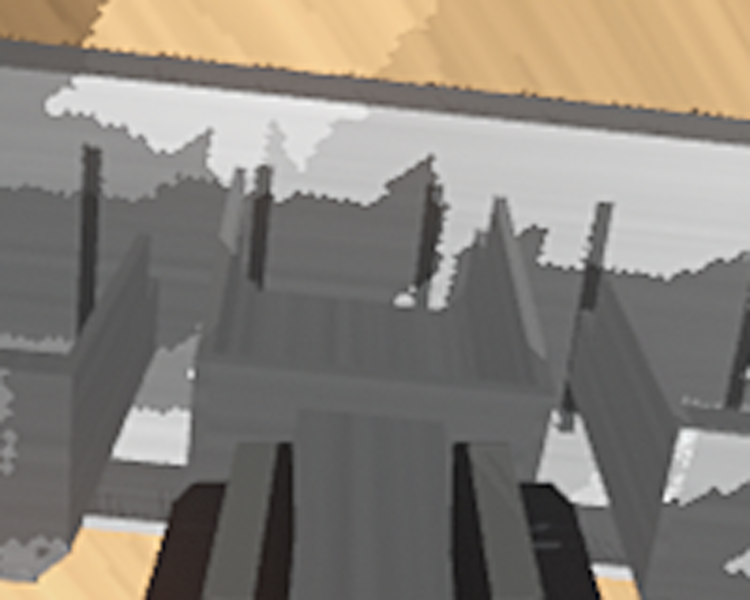

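Emit:
servo_tool(plan="0 0 0 0 0.7; 0 0 0 0 0.64; 0 0 0 0 0.58; 0 0 0 0 0.5; 0 0 0 0 0.42; 0 0 0 0 0.42; 0 0 0 0 0.42; 0 0 0 0 0.42", force=20)

```text
clock: 40.38
tool_pos: [0.4919, 0.2753, 0.1211]
ee_rot: [0.677, -0.203, -0.677, -0.203]
wrist_force: [0.1, -0.4, -1.0]
opening: 0.0498
```

Run:
```python
from cap import *
s=arm.read_state(); print(s["tool_pos"],s["wrist_force"],s["opening"])
snap("wrist","34"); snap("scene","34",(290,190,400,300)); snap("side","34",(170,110,320,220))
```

```text
[0.49193493 0.27529874 0.12111651] [ 0.08494836 -0.3844035  -1.04746836] 0.04976908678801647
scene scale 5.455 off 290 190
side scale 5.333 off 170 110
```

View pics/wrist34.png

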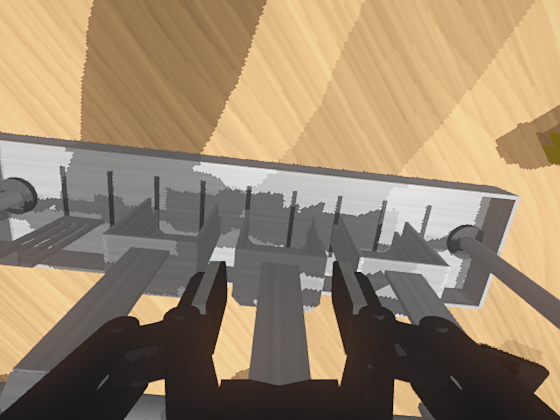

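View pics/scene34.png

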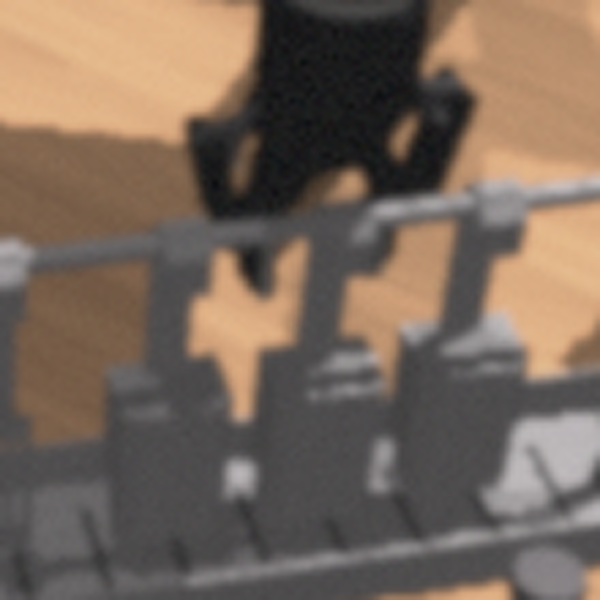

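Emit:
servo_tool(plan="-5 -6 0 0 0.42; -12 -14 2 0 0.42; -20 -24 8 0 0.42; -29 -35 20 0 0.42; -38 -46 45 0 0.42; -50 -60 80 0 0.42; -62 -75 115 0 0.42; -75 -95 140 0 0.42; -85 -110 150 0 0.42; -85 -110 150 0 0.42")

```text
clock: 41.78
tool_pos: [0.4066, 0.1645, 0.2721]
ee_rot: [0.678, -0.203, -0.677, -0.204]
wrist_force: [0.4, -0.7, -0.6]
opening: 0.0498
```

Run:
```python
from cap import *
from m import *
s=arm.read_state(); print(s["tool_pos"],s["wrist_force"],s["opening"])
snap("scene","35",(250,180,420,310)); d=snap("side","35",(170,110,340,220)); snap("wrist","35")
```

```text
[0.40664993 0.16453323 0.27208373] [ 0.38998826 -0.67465981 -0.63547493] 0.0498249852430511
scene scale 4.615 off 250 180
side scale 4.706 off 170 110
```

View pics/scene35.png

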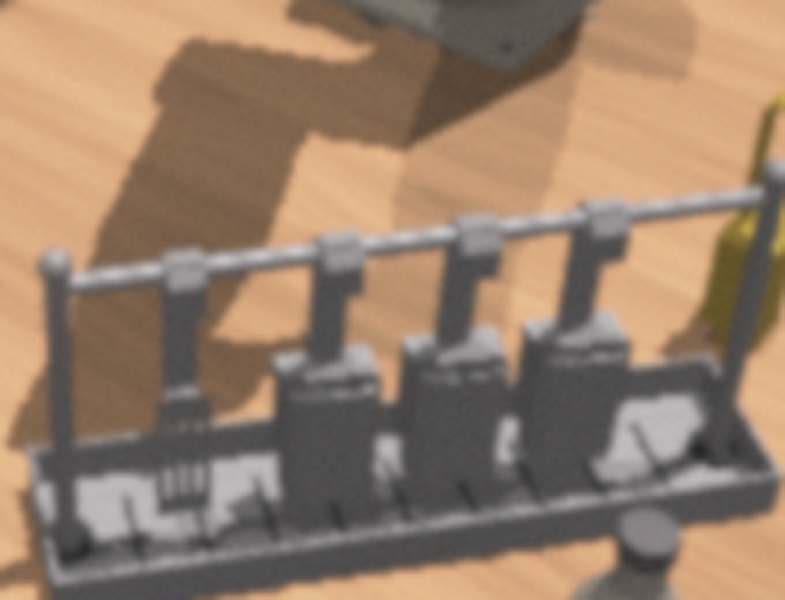

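View pics/side35.png

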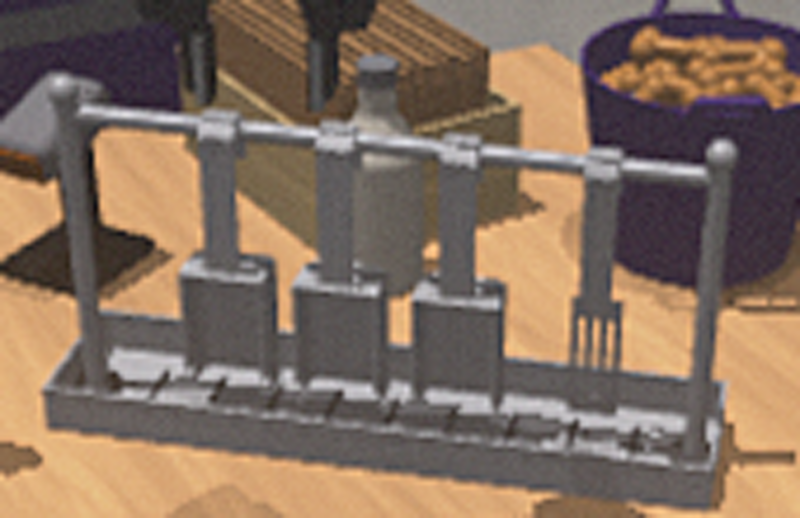

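View pics/wrist35.png

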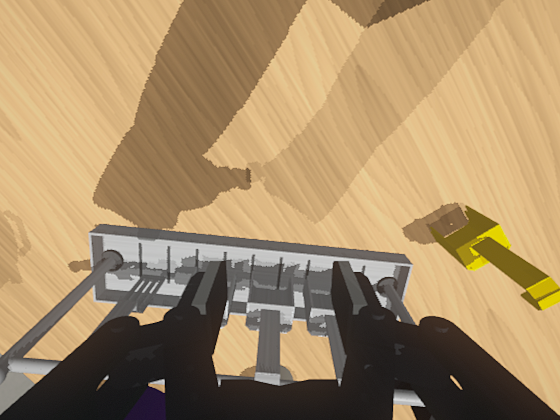

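Hanging plumb and centred, with a clear gap on each side. I'll wait about 2 s, then check that it is still and that nothing else has moved.

Emit:
servo_tool(plan="-10 -15 5 0 0.42; -20 -30 10 0 0.42; -20 -30 10 0 0.42; -20 -30 10 0 0.42; -20 -30 10 0 0.42; -20 -30 10 0 0.42; -20 -30 10 0 0.42; -20 -30 10 0 0.42; -20 -30 10 0 0.42; -20 -30 10 0 0.42")

```text
clock: 43.18
tool_pos: [0.3869, 0.1353, 0.2811]
ee_rot: [0.677, -0.203, -0.677, -0.203]
wrist_force: [0.4, -0.4, 0.0]
opening: 0.0494
```

Run:
```python
from cap import *
a=load("pics/side35.npz")["image"].astype(int);d0=load("pics/side0.npz")["image"].astype(int)
s0=load("pics/scene0.npz")["image"].astype(int);s35=load("pics/scene35.npz")["image"].astype(int)
d=snap("side","36");s=snap("scene","36")
D=d["image"].astype(int);S=s["image"].astype(int)
print("since last, scoop area side",np.abs(D-a).max(2)[130:200,200:280].mean(),"scene",np.abs(S-s35).max(2)[220:300,305:395].mean())
def box(n,A,Bm,x0,y0,x1,y1): print(n,round(np.abs(A-Bm).max(2)[y0:y1,x0:x1].mean(),1))
box("side caddy brush",D,d0,410,290,450,385);box("side bowl",D,d0,240,360,325,418);box("side jar",D,d0,390,235,436,290)
box("side near",D,d0,205,140,230,195);box("side far",D,d0,255,140,280,195);box("side slice",D,d0,288,140,305,195);box("side yellow",D,d0,140,150,168,212)
box("scene near",S,s0,360,225,385,290);box("scene far",S,s0,308,232,333,292);box("spray",S,s0,370,292,400,350)
print(arm.read_state()["clock"])
```

```text
since last, scoop area side 4.36875 scene 5.107222222222222
side caddy brush 6.3
side bowl 6.4
side jar 6.9
side near 5.5
side far 5.1
side slice 7.4
side yellow 20.1
scene near 17.0
scene far 8.3
spray 3.2
43.275
```

View pics/side36.png

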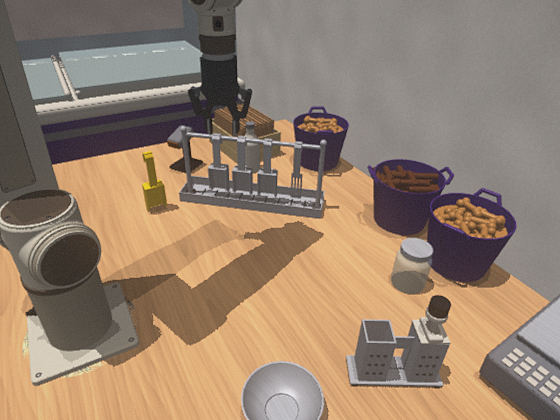

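```bash
python3 -c "
from station import arm
print(arm.close_job())"
```

```text
the job is handed in; nothing more can be done
None
```

The scoop now hangs by its hook in the empty place on the rail, and I handed the job in at about 43 s. I lifted it out of the caddy and tipped it down flat on the counter with its hook end as the pivot. Then I let go, took it again by the handle and hung it.

**Last checks:** In the scene and side views it hangs plumb like its neighbours, with a clear gap on both sides. About 1.4 s apart, pictures showed no movement beyond image noise, and the gripper was clear of everything. The neighbours, slice, brush, bowl, jar and spray bottle look where they were at the start. The yellow scoop and the near scoop differed more from their first pictures (mean 20 and 17, against 3 to 8 elsewhere). I put that down to the arm's moving shadow and did not check further.

**What went wrong on the way:**
- **Fingertips:** They stood about 25 mm short of where I expected them ahead of the tool point. My first close on the handle caught nothing, so I went lower and took it on the second try.
- **Hanging:** On my first release the scoop was hooked but its head caught on the drip tray's rim at about 13°. I took the handle again, lifted it about 9 mm, brought it nearly plumb and squared it to the rail before letting go.
- **Forces:** To turn the scoop in the grip I pressed it on the counter and against the bar. The wrist force I read at the end of each move stayed below about 25 N; I did not see the peaks in between.

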